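Set the drilling slide to its zero mark with the slack taken up

ROBOT

A 6-joint arm with a two-finger parallel gripper is mounted at the origin on a cart in front of the work surface, level with it; the furniture and walls round the work are solid. World frame = base frame: x ahead of the robot, y to its left, z up, the work surface at z = 0. Lengths are in m, angles in rad, forces in N, time in s.
With the tool pointing down it reaches from about 0.225 to 0.725 m from the base axis. Payload 3.1 kg.
Tool frame: the origin (TCP) lies between the finger pads; the fingertips stand 11 mm ahead of it and the grasp point (between the pads) lies 8 mm behind it (manip.nose_length is the distance from the TCP to the fingertips, in m); y points along the fingers, x is the direction in which the jaws open and shut, and the axes are right-handed (so a half turn about y gives the same grasp; the last joint's range is limited). The gripper opens to 85 mm and grips with 20 to 120 N. Pads are 22 mm wide; open, the fingers measure 114 mm over their backs; the gripper's body (76 mm by 85 mm) begins 54 mm behind the grasp point. The pads swing forward as they close: fully open they stand 13 mm farther back than shut.
Start: joints at [-1.36, 0.048, 0.099, 1.622, 0, 1.443], TCP at [0.174, -0.495, 0.242] pointing down, gripper open.
Joint ranges: [-2.91, 2.91], [-0.99, 1.94], [-1.21, 1.42], [-2.12, 2.29], [-1.49, 1.47], [-3.14, 3.14]. Speed limits (rad/s): [2.79, 2.79, 3.14, 3.14, 3.14, 3.14].

INTERFACE

Orientations are given as a unit quaternion [w, x, y, z].
In Python, from station import manip gives the robot as it stands.
- The arm moves only by the tool drive_tool, never from a script. Its argument "moves" is one flat list of numbers, 7 for each row, row after row: the closure, from 0 (fully open) to 1 (shut), then the shift along the tool's x, y, z in m, then the turn, a rotation vector about the tool's x, y, z in degrees. A call has 1 to 8 rows; each row is the pose to reach, as a shift and turn from the pose measured when the call began, along the tool's axes at that moment; what a row does not reach only later rows make up. A row lasts 1/10 s, in which the tool goes at most 50 mm and 8.59 degrees, less where a joint would pass 70% of its speed; a pose out of reach is approached as far as the arm can. A call with a gripper value outside its range is refused whole. The fingers move at their own pace and stop on an object; "newtons" is the grip in N (left out, the last holds). Time passes only in rows, so rows that repeat a pose let the fingers close. It gives the time, the measured TCP pose, the force and the opening at its end, in the units of the state.
- manip.observe(): the state, without advancing time (a new reading comes with each control period).
- manip.snapshot(name): name is "scene" or "top" or "wrist"; returns a dict with "img" (420x560x3 uint8, blue, green, red), "range_z" (420x560 float32, m along the optical axis (not along the pixel's ray), 0 where there is no reading), "camera_matrix" (3x3 intrinsics, pixels), "camera_from_world" (4x4, takes a point from world to camera coordinates); the wrist camera has in their place "mount" (4x4, takes a point from camera to tool coordinates, whose origin is the TCP and whose axes are the tool frame's). Camera axes: x right, y up, looking along -z (the intrinsics and any distortion apply to the point x, -y, -z); pixel columns grow to the right and rows downward; lengths in m; the calibration is good to about 2 mm. A picture is of the moment at which its call begins: read the wrist's pose just before it.
- manip.job_done(): hands the job in, once; it reports no verdict.
The state is a dict: "t": time; "q": joint angles; "qd": joint speeds; "tau": joint torques, N m; "eef_pos": TCP position; "tool_rot": TCP orientation; "contact_force": force on the tool from outside, world axes, zero at the start; "moment": the same for the moment, N m; "opening": finger opening in m.
Only numpy, scipy, OpenCV 4.12 (cv2) and the standard library are available. Lean on these libraries where they do the work, as an engineer would, in place of code of your own. Each camera call takes 0.05 s, during which the arm holds its last target.

TASK

Set the drilling slide to zero on its handwheel dial. The screw has slack, so first turn the crank handle anticlockwise (seen from above) past the zero mark until you feel the slide come up gently against its rear buffer, without forcing it. Then bring the long zero mark back to the pointer turning clockwise only, and let go of the handle.

Things in the scene. Friction and masses are not known exactly. Their poses are not given: they have to be found in the camera images.
- drill_slide: fixed steel drilling slide: bed plate 232 x 90 x 12 mm; at one end a bevel box with a flat handwheel on top, then the slide table with a brass strip under a drill guide bridge 82 mm high. Origin on the bench right below the wheel's vertical axis; +x along the bed from wheel to bridge (roughly away from the robot), z up. Place and yaw vary.
- handwheel (a joint): handwheel angle, rad: 0 with the zero mark at the pointer (handle then on the bridge's side), positive clockwise from above, -2.2 to 1.2; starts at 0.45 to 0.75. Steel disc 110 mm across, 40 dial lines 0.157 rad apart. In the slack it needs about 1 N at the handle; carrying the slide, a steady 4 to 6 N. The slack is 0.5 to 1.3 rad, different each time and not visible.
- slide (a joint): slide table along the bed, m; 0 where it must end, positive toward the bridge; 0.2 mm per rad of the wheel, too little to see. Wound clockwise it is 0.0002 x wheel angle, anticlockwise 0.0002 x (wheel angle + slack). Starts at 0.00015 to 0.00018. At -0.00005 it meets the springy rear buffer, adding 5 to 10 N at the handle per 0.1 rad of wheel; 20 N in all is forcing it.
- wheel_center (a point): centre of the handwheel on its axis, level with the rim face, 90 mm above the bench; z up
- zero_mark (a point): outer end of the zero mark on the rim, 55 mm from the wheel's axis and right opposite the handle: a dark line 24 mm long and 3.6 mm wide, much longer and wider than the other dial lines
- pointer_tip (a point): tip of the small fixed aluminium pointer beside the rim on the robot's side, 59.5 mm from the wheel's axis, level with the rim face; the zero mark must end here
- handle_grip (a point): the black upright crank handle, a freely spinning cylinder 14 mm in diameter and 42 mm high, standing on the wheel 42 mm from its axis; this point is on its own axis 120 mm above the bench, 16 mm below its top. Can be gripped from above and led round the wheel's axis without turning the gripper.

How it is judged:
By the outcome, as a careful person would: the job done as asked, in the order asked, and still so for the second after the job is handed in, with the robot touching nothing.
It also fails if it takes over 61 s, if anything falls off the work surface, if the arm or the gripper's body presses on something with over 40 N, if the wrist force passes 120 N, or if a joint passes its speed limit or range.

## Working session

There is one attempt and no reset: what is moved stays moved. The work goes in short steps, Python scripts to look and compute and a tool call to move; the robot and the scene stay as the last step left them, time stands still between calls to the robot, and variables do not carry over. Pictures are saved under pics/ and viewed, and the job is handed in when it is done.

Besides the shell and the picture viewer there is one more tool, called after "Request:" by a JSON object that holds its "api" and its "payload". drive_tool: Moves the arm, as the interface text tells. Its arguments: {"type":"object","properties":{"moves":{"type":"array","items":{"type":"number"}},"newtons":{"type":"number"}},"required":["moves"]}

```bash
ls; mkdir -p pics; python3 - <<'E'
from station import manip
import cv2,numpy as np
print(manip.observe())
for n in ["scene","top"]:
    s=manip.snapshot(n); cv2.imwrite(f"pics/{n}0.png",s["img"]); np.savez(f"pics/{n}0.npz",**s)
    print(n,s["camera_matrix"],s["camera_from_world"],[k for k in s])
E
```

```text
pics
{'t': 0.0, 'q': array([-1.35977995e+00,  4.87696017e-02,  9.75606135e-02,  1.62200590e+00,
        2.20544003e-05,  1.44298695e+00]), 'qd': array([-1.65690559e-04, -6.66722987e-06,  5.49988489e-04,  5.27615364e-04,
       -1.46544787e-04, -5.01330491e-04]), 'tau': array([ 1.03498571e-04, -3.38783813e+01,  3.20013106e+01,  2.03661493e-02,
       -1.67593821e-04,  6.75195452e-06]), 'eef_pos': array([ 0.17436279, -0.49456463,  0.24108868]), 'tool_rot': array([ 0.57772807, -0.57655866,  0.40916383, -0.40791586]), 'contact_force': array([-0.22889701,  1.43888801, -0.57475974]), 'moment': array([-0.00569405,  0.03779083, -0.03873527]), 'opening': 0.08548367524513854}
scene [[428.34052994   0.         277.20613433]
 [  0.         428.34052994 200.01676993]
 [  0.           0.           1.        ]] [[-0.64802893 -0.76160684  0.00367893  0.41973996]
 [ 0.32877338 -0.27537993  0.90336812 -0.27001337]
 [-0.68699823  0.58661821  0.42885022 -0.53284813]
 [ 0.          0.          0.          1.        ]] ['img', 'range_z', 'camera_matrix', 'camera_from_world']
top [[428.70741322   0.         288.78072735]
 [  0.         428.70741322 204.81223421]
 [  0.           0.           1.        ]] [[ 0.02847268 -0.99934269 -0.02243868  0.07115841]
 [ 0.98391597  0.02405879  0.17700433 -0.56750571]
 [-0.17634814 -0.02711756  0.98395425 -0.8425535 ]
 [ 0.          0.          0.          1.        ]] ['img', 'range_z', 'camera_matrix', 'camera_from_world']
```

View pics/scene0.png

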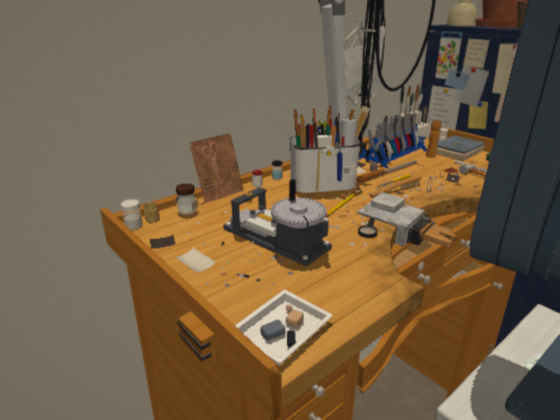

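View pics/top0.png

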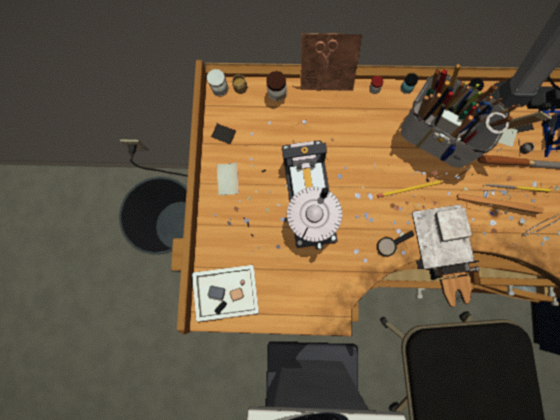

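```bash
python3 - <<'E'
from scipy.spatial.transform import Rotation as R
print(R.from_quat([-0.57655866,0.40916383,-0.40791586,0.57772807]).as_matrix().round(3))
import cv2
im=cv2.imread("pics/top0.png"); c=im[130:330,190:390]
cv2.imwrite("pics/top0c.png",cv2.resize(c,(600,600),interpolation=cv2.INTER_CUBIC))
E
```

```text
[[ 0.332 -0.     0.943]
 [-0.943  0.002  0.332]
 [-0.002 -1.     0.   ]]
```

View pics/top0c.png

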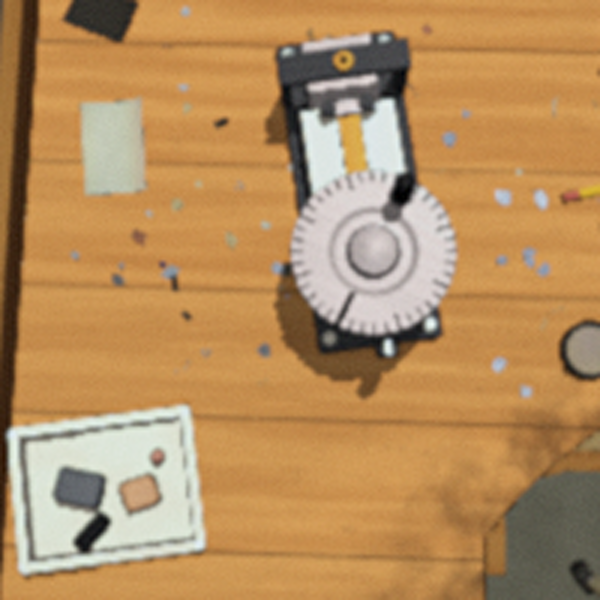

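```bash
cat > h.py <<'E'
import numpy as np
def px2w(s,u,v,z):
    """pixel ray intersect with world plane z"""
    K=s["camera_matrix"];T=s["camera_from_world"]
    d=np.array([(u-K[0,2])/K[0,0],-(v-K[1,2])/K[1,1],-1.0])
    Rw=T[:3,:3].T; c=-Rw@T[:3,3]; dw=Rw@d
    return c+dw*(z-c[2])/dw[2]
def w2px(s,p):
    K=s["camera_matrix"];T=s["camera_from_world"]
    q=T[:3,:3]@np.asarray(p)+T[:3,3]
    return np.array([K[0,0]*q[0]/-q[2]+K[0,2],K[1,1]*-q[1]/-q[2]+K[1,2]])
def pts(s):
    K=s["camera_matrix"];T=s["camera_from_world"];Z=s["range_z"]
    v,u=np.mgrid[:Z.shape[0],:Z.shape[1]]
    c=np.stack([(u-K[0,2])/K[0,0]*Z,-(v-K[1,2])/K[1,1]*Z,-Z],-1)
    return (c-T[:3,3])@T[:3,:3]
E
python3 - <<'E'
from h import *
for n in ["top","scene"]:
    s=dict(np.load(f"pics/{n}0.npz"))
    P=pts(s); ok=s["range_z"]>0
    near=(np.abs(P[...,0]-0.5)<.3)&(np.abs(P[...,1])<.3)&ok
    m=near&(np.abs(P[...,2]-.09)<.004)
    print(n,m.sum(),P[m].min(0),P[m].max(0))
    h=near&(P[...,2]>.105); h&=P[...,2]<.16
    print('high',h.sum(),P[h].min(0),P[h].max(0), np.median(P[h],0))
s=dict(np.load("pics/top0.npz"))
print(px2w(s,314,213,.09))
E
```

```text
top 2264 [ 0.47581756 -0.2994163   0.08600506] [0.79998225 0.08852213 0.09396235]
high 2624 [ 0.57430933 -0.2999459   0.10510845] [0.79998504 0.02404742 0.15999058] [ 0.72622213 -0.2316301   0.12843638]
scene 1276 [ 0.47380664 -0.29350319  0.08600921] [0.79363587 0.08974593 0.09396666]
high 1673 [ 0.57235301 -0.29988077  0.10500077] [0.79840149 0.02476212 0.15993618] [ 0.71662727 -0.21735794  0.12749358]
[0.54323272 0.03458344 0.09      ]
```

```bash
python3 - <<'E'
from h import *
from scipy.optimize import least_squares
C={}
for n in ["top","scene"]:
    s=dict(np.load(f"pics/{n}0.npz"))
    P=pts(s); ok=s["range_z"]>0
    m=ok&(np.hypot(P[...,0]-.543,P[...,1]-.035)<.075)&(np.abs(P[...,2]-.09)<.005)
    p=P[m]; 
    c0=np.array([.543,.035])
    a=np.arctan2(p[:,1]-c0[1],p[:,0]-c0[0]); r=np.hypot(*(p[:,:2]-c0).T)
    b=((a+np.pi)/(2*np.pi)*48).astype(int)
    e=np.array([p[b==k][np.argmax(r[b==k])][:2] for k in range(48) if (b==k).any()])
    f=least_squares(lambda x:np.hypot(*(e-x[:2]).T)-x[2],[*c0,.055],loss='soft_l1',f_scale=.001)
    print(n,f.x,np.median(p[:,2]))
    c=f.x[:2];C[n]=c
    h=ok&(np.hypot(P[...,0]-c[0],P[...,1]-c[1])<.06)&(P[...,2]>.11)&(P[...,2]<.145)
    hp=P[h]; print('handle',hp.shape,np.median(hp,0),hp.max(0),hp[hp[:,2]>.13].mean(0))
s=dict(np.load("pics/top0.npz"))
f=lambda u,v:px2w(s,190+(u+.5)/3-.5,130+(v+.5)/3-.5,.09)
for nm,uv in dict(mo=(339,322),mi=(352,293),ptr=(388,340),ptrb=(388,350),hub=(374,245)).items(): print(nm,f(*uv), f(*uv)[:2]-C["top"], np.hypot(*(f(*uv)[:2]-C["top"])))
# strip direction
g=lambda u,v,z:px2w(s,190+u/3,130+v/3,z)
print(g(278,50,.082),g(409,40,.082))
E
```

```text
top [0.54271963 0.03496764 0.05438198] 0.0892865602229643
handle (55, 3) [0.57879372 0.01793413 0.1334829 ] [0.58726846 0.02358401 0.13971101] [0.58065884 0.01765839 0.13450507]
scene [0.54176068 0.03532342 0.05467559] 0.09121823742087475
handle (90, 3) [0.57757762 0.02050698 0.12424308] [0.58744119 0.02476212 0.1387377 ] [0.57845092 0.01922174 0.13506933]
mo [0.4949113  0.05596892 0.09      ] [-0.04780833  0.02100128] 0.052217721090187796
mi [0.51425347 0.04785984 0.09      ] [-0.02846616  0.0128922 ] 0.031249495723381506
ptr [0.4839655  0.02372422 0.09      ] [-0.05875413 -0.01124342] 0.059820250362461365
ptrb [0.47744362 0.02361973 0.09      ] [-0.06527601 -0.01134791] 0.06625505894221821
hub [0.5465999  0.03398303 0.09      ] [ 0.00388027 -0.00098461] 0.004003244209823229
[0.68151906 0.1014085  0.082     ] [0.6905861  0.01155789 0.082     ]
```

```bash
python3 - <<'E'
from h import *
from station import manip
s=manip.snapshot("wrist"); print(s["mount"].round(4),s["camera_matrix"])
import cv2; cv2.imwrite("pics/w0.png",s["img"])
s=dict(np.load("pics/top0.npz")); P=pts(s)
d=np.hypot(P[...,0]-.5425,P[...,1]-.035)
for a,b in [(0,.004),(.004,.008),(.008,.012),(.012,.016),(.016,.025)]:
    m=(d>=a)&(d<b)&(s["range_z"]>0); print(a,np.percentile(P[m][:,2],[5,50,95]).round(4))
o=manip.observe();print(manip.nose_length)
E
```

```text
[[ 1.000e+00  2.000e-04  7.000e-04 -1.700e-03]
 [ 7.000e-04  2.957e-01 -9.553e-01 -1.309e-01]
 [-4.000e-04  9.553e-01  2.957e-01  7.530e-02]
 [ 0.000e+00  0.000e+00  0.000e+00  1.000e+00]] [[337.72141644   0.         279.48739824]
 [  0.         337.72141644 211.33399666]
 [  0.           0.           1.        ]]
0 [0.0962 0.0988 0.1001]
0.004 [0.0956 0.098  0.1009]
0.008 [0.096  0.0979 0.1002]
0.012 [0.0936 0.097  0.0997]
0.016 [0.0854 0.0877 0.0939]
0.011
```

View pics/w0.png

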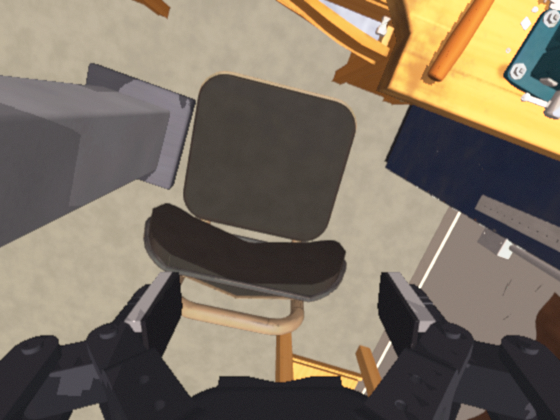

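Request:
{"api": "drive_tool", "payload": {"moves": [0, -0.361, -0.03, 0.526, 0, -160, 0, 0, -0.361, -0.03, 0.526, 0, -160, 0, 0, -0.361, -0.03, 0.526, 0, -160, 0, 0, -0.361, -0.03, 0.526, 0, -160, 0, 0, -0.361, -0.03, 0.526, 0, -160, 0, 0, -0.361, -0.03, 0.526, 0, -160, 0, 0, -0.361, -0.03, 0.526, 0, -160, 0, 0, -0.361, -0.03, 0.526, 0, -160, 0]}}

```text
t: 0.95
eef_pos: [0.4106, -0.1704, 0.2609]
tool_rot: [0.707, -0.707, 0.009, -0.009]
contact_force: [1.5, -1.0, 0.7]
opening: 0.0853
```

```bash
cat >> h.py <<'E'
from scipy.spatial.transform import Rotation as R
def pose(o):
    w,x,y,z=o["tool_rot"]; return np.array(o["eef_pos"]),R.from_quat([x,y,z,w])
def to_tool(o,dw):
    return pose(o)[1].inv().apply(dw)
def turn_to(o,yaw):
    """rotvec deg to reach tool-down with tool x at yaw"""
    x=np.array([np.cos(yaw),np.sin(yaw),0]);y=np.array([0,0,-1.]);z=np.cross(x,y)
    T=R.from_matrix(np.stack([x,y,z],1)); return np.degrees((pose(o)[1].inv()*T).as_rotvec())
E
python3 - <<'E'
from h import *; from station import manip
o=manip.observe(); print(to_tool(o,np.array([.56,.02,.25])-o["eef_pos"]),turn_to(o,np.pi/2),o["q"])
E
```

```text
[0.14441088 0.01116253 0.19422168] [-2.33745510e-03 -9.14903933e+01  6.50308160e-02] [-5.45163725e-01 -1.55198050e-01 -5.84213527e-02  1.66735335e+00
  9.94897351e-04  1.05164513e+00]
```

Request:
{"api": "drive_tool", "payload": {"moves": [0, 0.144, 0.011, 0.194, 0, -91.5, 0, 0, 0.144, 0.011, 0.194, 0, -91.5, 0, 0, 0.144, 0.011, 0.194, 0, -91.5, 0, 0, 0.144, 0.011, 0.194, 0, -91.5, 0, 0, 0.144, 0.011, 0.194, 0, -91.5, 0, 0, 0.144, 0.011, 0.194, 0, -91.5, 0, 0, 0.144, 0.011, 0.194, 0, -91.5, 0, 0, 0.144, 0.011, 0.194, 0, -91.5, 0]}}

```text
t: 1.75
eef_pos: [0.5595, 0.0205, 0.2492]
tool_rot: [0.589, -0.588, -0.392, 0.392]
contact_force: [0.5, 0.1, 0.7]
opening: 0.0855
```

```bash
python3 - <<'E'
from h import *; from station import manip
o=manip.observe(); print(o["eef_pos"],turn_to(o,np.pi/2),to_tool(o,np.array([.56,.02,.24])-o["eef_pos"]))
E
```

```text
[0.55954189 0.02051967 0.24920612] [ -0.07042201 -22.64549834   0.02985741] [-0.00030569  0.00920522 -0.00063484]
```

Request:
{"api": "drive_tool", "payload": {"moves": [0, 0, 0.01, 0, 0, -22.6, 0, 0, 0, 0.01, 0, 0, -22.6, 0, 0, 0, 0.01, 0, 0, -22.6, 0, 0, 0, 0.01, 0, 0, -22.6, 0]}}

```text
t: 2.15
eef_pos: [0.5592, 0.0206, 0.2385]
tool_rot: [0.501, -0.499, -0.499, 0.5]
contact_force: [-0.0, -0.6, -0.4]
opening: 0.0855
```

```bash
cat >> h.py <<'E'
def wsnap(manip):
    o=manip.observe(); s=manip.snapshot("wrist"); p,r=pose(o)
    TW=np.eye(4);TW[:3,:3]=r.as_matrix();TW[:3,3]=p
    s["camera_from_world"]=np.linalg.inv(TW@s["mount"]); return o,s
E
python3 - <<'E'
from h import *; from station import manip; import cv2
o,s=wsnap(manip); print(o["eef_pos"],turn_to(o,np.pi/2),o["t"],o["contact_force"])
np.savez("pics/w1.npz",**s); cv2.imwrite("pics/w1.png",s["img"])
E
```

```text
[0.5592434  0.0205819  0.23853623] [-0.13630595 -0.0553928   0.05034735] 2.15 [-0.04965554 -0.62509855 -0.35313377]
```

View pics/w1.png

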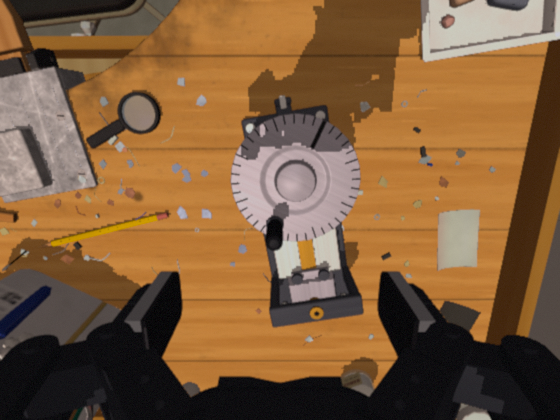

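```bash
python3 - <<'E'
import cv2
im=cv2.imread("pics/w1.png"); c=im[85:265,220:375]
cv2.imwrite("pics/w1c.png",cv2.resize(c,None,fx=3.3,fy=3.3,interpolation=cv2.INTER_CUBIC))
E
```

```text
(no output)
```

View pics/w1c.png

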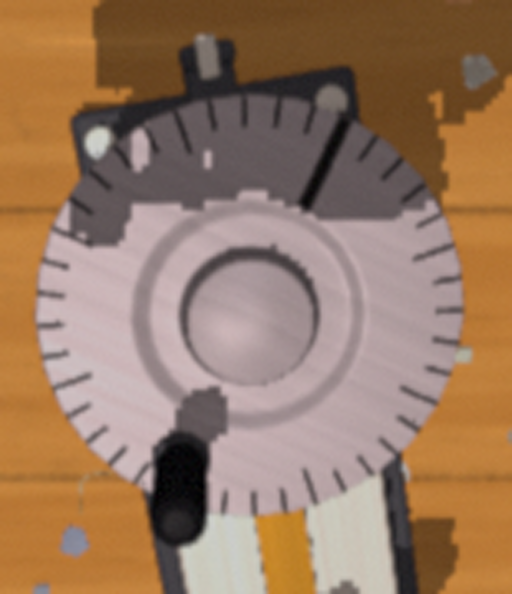

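```bash
python3 - <<'E'
from h import *
from scipy.optimize import least_squares
s=dict(np.load("pics/w1.npz"))
P=pts(s); ok=s["range_z"]>0
f=lambda u,v,z=.09:px2w(s,220+(u+.5)/3.3-.5,85+(v+.5)/3.3-.5,z)[:2]
# rim from hand points
rim=np.array([f(*q) for q in [(245,94),(462,310),(37,320),(110,147),(398,160),(236,515),(355,490),(120,475),(450,230),(45,260)]])
r=least_squares(lambda x:np.hypot(*(rim-x[:2]).T)-.055,[.5425,.035]);c=r.x;print('centre',c,(r.fun*1e3).round(2))
an=lambda v:np.arctan2(v[1],v[0])
for n,q in dict(mo=(343,122),mi=(306,205),pt=(211,80),pb=(204,38)).items():
    v=f(*q)-c; print(n,f(*q),np.hypot(*v),an(-v))
# handle top at z .136
v=f(180,522,.136)-c; print('handle',f(180,522,.136),np.hypot(*v),an(v))
d=np.array(f(306,205))-f(343,122); print('mark dir',an(d))
d=np.array(f(211,80))-f(204,38); print('ptr dir',an(d))
for m,nm in [((P[...,2]>.132)&(P[...,2]<.15)&ok,'top')]:
    m&=np.hypot(P[...,0]-c[0],P[...,1]-c[1])<.065; print(P[m].mean(0),m.sum())
E
```

```text
centre [0.54262007 0.0357279 ] [ 0.19 -0.8  -0.67  0.03 -1.58 -0.97 -0.02 -0.62 -0.39 -1.18]
mo [0.49402121 0.05780273] 0.05337740933752271 -0.4263621322822435
mi [0.51391875 0.04936485] 0.03177628267811704 -0.44355703745731373
pt [0.48422113 0.02573851] 0.05924714165370739 0.1694146055468263
pb [0.47467003 0.02405416] 0.06894552029876025 0.17013802934819994
handle [0.57952921 0.01833046] 0.04080387352064837 -0.44047313355161755
mark dir -0.4010797443559885
ptr dir 0.1745573702214869
[0.57937225 0.01787195 0.13509925] 224
```

Request:
{"api": "drive_tool", "payload": {"moves": [0, -0.0024, 0.03, -0.0213, 0, 0, 0, 0, -0.0024, 0.06, -0.0213, 0, 0, 0, 0, -0.0024, 0.09, -0.0213, 0, 0, 0, 0, -0.0024, 0.11, -0.0213, 0, 0, 0, 0, -0.0024, 0.122, -0.0213, 0, 0, 0, 0, -0.0024, 0.122, -0.0213, 0, 0, 0, 0, -0.0024, 0.122, -0.0213, 0, 0, 0]}}

```text
t: 2.9
eef_pos: [0.5808, 0.0181, 0.1175]
tool_rot: [0.501, -0.5, -0.499, 0.499]
contact_force: [1.0, -0.7, 0.2]
opening: 0.0855
```

```bash
python3 - <<'E'
from h import *; from station import manip; import cv2
o,s=wsnap(manip); print(o["eef_pos"],turn_to(o,np.pi/2),o["t"],o["contact_force"])
np.savez("pics/w2.npz",**s); cv2.imwrite("pics/w2.png",s["img"])
E
```

```text
[0.5808202  0.01813807 0.11752868] [-0.05211051 -0.20387027  0.04248491] 2.9 [ 0.98785978 -0.70865861  0.23303863]
```

View pics/w2.png

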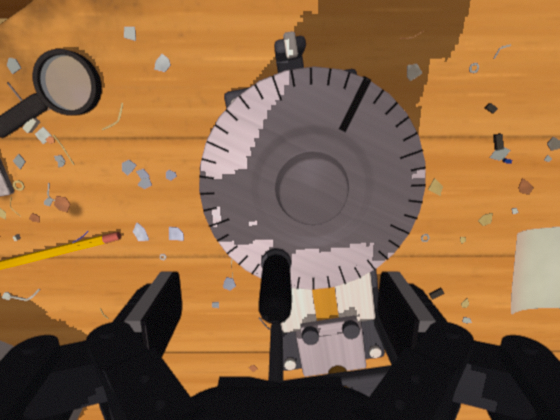

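Request:
{"api": "drive_tool", "payload": {"moves": [0.9, 0, 0.002, 0, 0, 0, 0, 0.9, 0, 0.002, 0, 0, 0, 0, 0.9, 0, 0.002, 0, 0, 0, 0, 0.9, 0, 0.002, 0, 0, 0, 0, 0.9, 0, 0.002, 0, 0, 0, 0, 0.9, 0, 0.002, 0, 0, 0, 0, 0.9, 0, 0.002, 0, 0, 0, 0, 0.9, 0, 0.002, 0, 0, 0, 0], "newtons": 50}}

```text
t: 3.75
eef_pos: [0.5818, 0.0179, 0.1168]
tool_rot: [-0.5, 0.501, 0.5, -0.499]
contact_force: [0.5, -0.7, 2.2]
opening: 0.0123
```

```bash
python3 - <<'E'
from h import *; from station import manip; import cv2
o,s=wsnap(manip); print(o["eef_pos"],turn_to(o,np.pi/2),o["t"],o["contact_force"],o["opening"])
np.savez("pics/w3.npz",**s); cv2.imwrite("pics/w3.png",s["img"])
E
```

```text
[0.58177409 0.01786076 0.11678632] [ 0.09762258 -0.20372098  0.00689814] 3.75 [ 0.46769414 -0.66752742  2.23212208] 0.01231412456064328
```

View pics/w3.png

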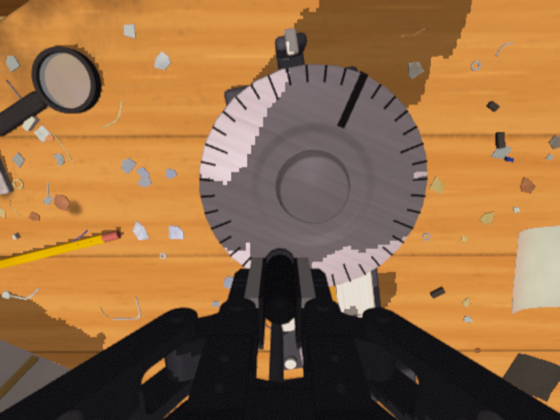

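```bash
cat >> h.py <<'E'
import json,os
YAW=0.172
def cen():
    return json.load(open("cen.json")) if os.path.exists("cen.json") else [.5428,.0353,.0425]
def state(o):
    cx,cy,r=cen(); d=np.array(o["eef_pos"][:2])-[cx,cy]; phi=np.arctan2(d[1],d[0])
    t=np.array([-np.sin(phi),np.cos(phi)]); n=np.array([np.cos(phi),np.sin(phi)])
    F=np.array(o["contact_force"])
    return dict(theta=round(YAW-phi,4),rad=round(np.hypot(*d)*1e3,2),z=round(o["eef_pos"][2],4),Fccw=round(F[:2]@t,2),Frad=round(F[:2]@n,2),Fz=round(F[2],2),t=o["t"],op=round(o["opening"],4))
def arc(o,ths,z=.1168,ref=None):
    """rows for wheel angles ths"""
    cx,cy,r=cen(); out=[]
    tv=np.clip(turn_to(o,np.pi/2),-2,2).round(1)
    for th in ths:
        phi=YAW-th; w=np.array([cx+r*np.cos(phi),cy+r*np.sin(phi),z])-o["eef_pos"]
        d=to_tool(o,w).round(4); out.append([0.9,*d.tolist(),0,float(tv[1]),0])
    for r_ in out: print(*[f"{x:g}" for x in r_],sep=", ",end=", ")
    print()
E
python3 - <<'E'
from h import *; from station import manip
o=manip.observe(); print(state(o)); arc(o,[.55,.47,.39,.31,.23,.15,.07,.07])
E
```

```text
{'theta': np.float64(0.5926), 'rad': np.float64(42.71), 'z': np.float64(0.1168), 'Fccw': np.float64(-0.86), 'Frad': np.float64(1.21), 'Fz': np.float64(1.94), 't': 3.8, 'op': 0.0123}
0.9, 0.0018, -0, -0.0005, 0, -0.2, 0, 0.9, 0.005, -0, -0.0016, 0, -0.2, 0, 0.9, 0.0083, -0, -0.0025, 0, -0.2, 0, 0.9, 0.0116, -0, -0.0031, 0, -0.2, 0, 0.9, 0.015, -0, -0.0034, 0, -0.2, 0, 0.9, 0.0184, -0, -0.0034, 0, -0.2, 0, 0.9, 0.0218, -0, -0.0032, 0, -0.2, 0, 0.9, 0.0218, -0, -0.0032, 0, -0.2, 0,
```

Request:
{"api": "drive_tool", "payload": {"moves": [0.9, 0.0018, 0, -0.0005, 0, 0, 0, 0.9, 0.005, 0, -0.0016, 0, 0, 0, 0.9, 0.0083, 0, -0.0025, 0, 0, 0, 0.9, 0.0116, 0, -0.0031, 0, 0, 0, 0.9, 0.015, 0, -0.0034, 0, 0, 0, 0.9, 0.0184, 0, -0.0034, 0, 0, 0, 0.9, 0.0218, 0, -0.0032, 0, 0, 0, 0.9, 0.0218, 0, -0.0032, 0, 0, 0]}}

```text
t: 4.6
eef_pos: [0.5848, 0.0387, 0.1167]
tool_rot: [-0.5, 0.502, 0.499, -0.499]
contact_force: [-0.7, -4.6, 3.1]
opening: 0.0121
```

```bash
python3 - <<'E'
from h import *; from station import manip
o=manip.observe(); print(state(o)); arc(o,[.02,-.06,-.14,-.22,-.30,-.38,-.46,-.46])
E
```

```text
{'theta': np.float64(0.0902), 'rad': np.float64(42.11), 'z': np.float64(0.1167), 'Fccw': np.float64(-4.5), 'Frad': np.float64(-1.05), 'Fz': np.float64(3.12), 't': 4.6, 'op': 0.0121}
0.9, 0.003, -0.0001, -0, 0, -0.2, 0, 0.9, 0.0063, -0.0001, 0.0006, 0, -0.2, 0, 0.9, 0.0096, -0.0001, 0.0016, 0, -0.2, 0, 0.9, 0.0128, -0.0001, 0.0027, 0, -0.2, 0, 0.9, 0.0159, -0.0001, 0.0042, 0, -0.2, 0, 0.9, 0.0188, -0.0001, 0.0059, 0, -0.2, 0, 0.9, 0.0216, -0.0001, 0.0078, 0, -0.2, 0, 0.9, 0.0216, -0.0001, 0.0078, 0, -0.2, 0,
```

Request:
{"api": "drive_tool", "payload": {"moves": [0.9, 0.003, 0, 0, 0, 0, 0, 0.9, 0.0063, 0, 0.0006, 0, 0, 0, 0.9, 0.0096, 0, 0.0016, 0, 0, 0, 0.9, 0.0128, 0, 0.0027, 0, 0, 0, 0.9, 0.0159, 0, 0.0042, 0, 0, 0, 0.9, 0.0188, 0, 0.0059, 0, 0, 0, 0.9, 0.0216, 0, 0.0078, 0, 0, 0, 0.9, 0.0216, 0, 0.0078, 0, 0, 0]}}

```text
t: 5.4
eef_pos: [0.577, 0.0589, 0.1167]
tool_rot: [-0.499, 0.503, 0.497, -0.5]
contact_force: [-0.4, -6.8, 3.2]
opening: 0.0122
```

```bash
python3 - <<'E'
from h import *; from station import manip
o=manip.observe(); print(state(o)); arc(o,[-.49,-.53,-.57,-.61,-.65,-.67,-.67])
E
```

```text
{'theta': np.float64(-0.4314), 'rad': np.float64(41.51), 'z': np.float64(0.1167), 'Fccw': np.float64(-5.42), 'Frad': np.float64(-4.19), 'Fz': np.float64(3.18), 't': 5.4, 'op': 0.0122}
0.9, 0.0026, -0.0001, 0.0007, 0, -0.3, 0, 0.9, 0.0039, -0.0001, 0.0018, 0, -0.3, 0, 0.9, 0.0051, -0.0001, 0.0029, 0, -0.3, 0, 0.9, 0.0064, -0.0001, 0.0041, 0, -0.3, 0, 0.9, 0.0075, -0.0001, 0.0053, 0, -0.3, 0, 0.9, 0.0081, -0.0001, 0.0059, 0, -0.3, 0, 0.9, 0.0081, -0.0001, 0.0059, 0, -0.3, 0,
```

```bash
python3 - <<'E'
from h import *; from station import manip
from scipy.optimize import least_squares
p=np.array([[.58177,.01786],[.5848,.0387],[.577,.0589]])
r=least_squares(lambda x:np.hypot(*(p-x[:2]).T)-.042,[.5428,.035]);print(r.x,r.fun)
json.dump([*r.x.tolist(),.042],open("cen.json","w"))
o=manip.observe(); print(state(o)); arc(o,[-.46,-.5,-.54,-.58,-.62,-.65,-.65])
E
```

```text
[0.54305535 0.03415761] [ 5.19759050e-06 -8.93526096e-06  5.06429622e-06]
{'theta': np.float64(-0.4573), 'rad': np.float64(41.96), 'z': np.float64(0.1167), 'Fccw': np.float64(-5.31), 'Frad': np.float64(-4.33), 'Fz': np.float64(3.18), 't': 5.4, 'op': 0.0122}
0.9, 0.0001, -0.0001, 0, 0, -0.3, 0, 0.9, 0.0014, -0.0001, 0.0011, 0, -0.3, 0, 0.9, 0.0027, -0.0001, 0.0021, 0, -0.3, 0, 0.9, 0.004, -0.0001, 0.0033, 0, -0.3, 0, 0.9, 0.0052, -0.0001, 0.0045, 0, -0.3, 0, 0.9, 0.006, -0.0001, 0.0054, 0, -0.3, 0, 0.9, 0.006, -0.0001, 0.0054, 0, -0.3, 0,
```

Request:
{"api": "drive_tool", "payload": {"moves": [0.9, 0.001, 0, 0.0006, 0, -0.3, 0, 0.9, 0.0017, 0, 0.0013, 0, -0.3, 0, 0.9, 0.0027, 0, 0.0021, 0, -0.3, 0, 0.9, 0.004, 0, 0.0033, 0, -0.3, 0, 0.9, 0.0052, 0, 0.0045, 0, -0.3, 0, 0.9, 0.006, 0, 0.0054, 0, -0.3, 0, 0.9, 0.006, 0, 0.0054, 0, -0.3, 0]}}

```text
t: 6.1
eef_pos: [0.5726, 0.0639, 0.1167]
tool_rot: [-0.497, 0.503, 0.498, -0.501]
contact_force: [2.0, -5.2, -0.4]
opening: 0.0123
```

```bash
python3 - <<'E'
from h import *; from station import manip
o=manip.observe(); print(state(o)); arc(o,np.array([-.04,-.07,-.1,-.13,-.13])+state(o)["theta"])
E
```

```text
{'theta': np.float64(-0.6168), 'rad': np.float64(41.89), 'z': np.float64(0.1167), 'Fccw': np.float64(-5.03), 'Frad': np.float64(-2.28), 'Fz': np.float64(-0.38), 't': 6.1, 'op': 0.0123}
0.9, 0.0012, -0.0001, 0.0011, 0, -0, 0, 0.9, 0.0021, -0.0001, 0.0021, 0, -0, 0, 0.9, 0.0029, -0.0001, 0.003, 0, -0, 0, 0.9, 0.0037, -0.0001, 0.004, 0, -0, 0, 0.9, 0.0037, -0.0001, 0.004, 0, -0, 0,
```

Request:
{"api": "drive_tool", "payload": {"moves": [0.9, 0.0012, 0, 0.0011, 0, 0, 0, 0.9, 0.0021, 0, 0.0021, 0, 0, 0, 0.9, 0.0029, 0, 0.003, 0, 0, 0, 0.9, 0.0037, 0, 0.004, 0, 0, 0, 0.9, 0.0037, 0, 0.004, 0, 0, 0]}}

```text
t: 6.6
eef_pos: [0.5697, 0.0665, 0.1168]
tool_rot: [-0.496, 0.504, 0.498, -0.501]
contact_force: [2.4, -5.0, -0.1]
opening: 0.0123
```

```bash
python3 - <<'E'
from h import *; from station import manip
o=manip.observe(); print(state(o)); arc(o,np.array([-.04,-.07,-.1,-.13,-.13])+state(o)["theta"])
E
```

```text
{'theta': np.float64(-0.7108), 'rad': np.float64(41.91), 'z': np.float64(0.1168), 'Fccw': np.float64(-5.01), 'Frad': np.float64(-2.38), 'Fz': np.float64(-0.1), 't': 6.6, 'op': 0.0123}
0.9, 0.0011, -0, 0.0013, 0, -0.1, 0, 0.9, 0.0019, -0, 0.0023, 0, -0.1, 0, 0.9, 0.0026, -0.0001, 0.0033, 0, -0.1, 0, 0.9, 0.0032, -0.0001, 0.0044, 0, -0.1, 0, 0.9, 0.0032, -0.0001, 0.0044, 0, -0.1, 0,
```

Request:
{"api": "drive_tool", "payload": {"moves": [0.9, 0.0011, 0, 0.0013, 0, 0, 0, 0.9, 0.0019, 0, 0.0023, 0, 0, 0, 0.9, 0.0026, 0, 0.0033, 0, 0, 0, 0.9, 0.0032, 0, 0.0044, 0, 0, 0, 0.9, 0.0032, 0, 0.0044, 0, 0, 0]}}

```text
t: 7.1
eef_pos: [0.5665, 0.0689, 0.1168]
tool_rot: [-0.495, 0.506, 0.498, -0.501]
contact_force: [2.8, -5.8, 0.4]
opening: 0.0119
```

```bash
python3 - <<'E'
from h import *; from station import manip
o=manip.observe(); print(state(o)); arc(o,np.array([-.04,-.07,-.1,-.13,-.13])+state(o)["theta"])
E
```

```text
{'theta': np.float64(-0.8041), 'rad': np.float64(41.92), 'z': np.float64(0.1168), 'Fccw': np.float64(-5.62), 'Frad': np.float64(-3.25), 'Fz': np.float64(0.4), 't': 7.1, 'op': 0.0119}
0.9, 0.001, -0.0001, 0.0014, 0, -0.1, 0, 0.9, 0.0016, -0.0001, 0.0025, 0, -0.1, 0, 0.9, 0.0022, -0.0001, 0.0036, 0, -0.1, 0, 0.9, 0.0028, -0.0001, 0.0047, 0, -0.1, 0, 0.9, 0.0028, -0.0001, 0.0047, 0, -0.1, 0,
```

Request:
{"api": "drive_tool", "payload": {"moves": [0.9, 0.001, 0, 0.0014, 0, 0, 0, 0.9, 0.0016, 0, 0.0025, 0, 0, 0, 0.9, 0.0022, 0, 0.0036, 0, 0, 0, 0.9, 0.0022, 0, 0.0036, 0, 0, 0]}}

```text
t: 7.5
eef_pos: [0.5643, 0.0703, 0.1168]
tool_rot: [-0.494, 0.507, 0.498, -0.5]
contact_force: [3.6, -5.5, -0.2]
opening: 0.012
```

```bash
python3 - <<'E'
from h import *; from station import manip
o=manip.observe(); print(state(o)); arc(o,np.array([-.04,-.07,-.1,-.13,-.13])+state(o)["theta"])
E
```

```text
{'theta': np.float64(-0.8687), 'rad': np.float64(41.95), 'z': np.float64(0.1168), 'Fccw': np.float64(-5.84), 'Frad': np.float64(-2.91), 'Fz': np.float64(-0.16), 't': 7.5, 'op': 0.012}
0.9, 0.0009, -0.0001, 0.0014, 0, -0.2, 0, 0.9, 0.0014, -0.0001, 0.0026, 0, -0.2, 0, 0.9, 0.002, -0.0001, 0.0037, 0, -0.2, 0, 0.9, 0.0025, -0.0001, 0.0049, 0, -0.2, 0, 0.9, 0.0025, -0.0001, 0.0049, 0, -0.2, 0,
```

Request:
{"api": "drive_tool", "payload": {"moves": [0.9, 0.0009, 0, 0.0014, 0, -0.2, 0, 0.9, 0.0014, 0, 0.0026, 0, -0.2, 0, 0.9, 0.002, 0, 0.0037, 0, -0.2, 0, 0.9, 0.0025, 0, 0.0049, 0, -0.2, 0, 0.9, 0.0025, 0, 0.0049, 0, -0.2, 0]}}

```text
t: 8.0
eef_pos: [0.5608, 0.0721, 0.1168]
tool_rot: [-0.493, 0.507, 0.5, -0.5]
contact_force: [3.4, -5.1, -0.6]
opening: 0.0123
```

```bash
python3 - <<'E'
from h import *; from station import manip
o=manip.observe(); print(state(o)); arc(o,np.array([-.04,-.07,-.1,-.13,-.13])+state(o)["theta"])
E
```

```text
{'theta': np.float64(-0.9611), 'rad': np.float64(41.94), 'z': np.float64(0.1168), 'Fccw': np.float64(-5.28), 'Frad': np.float64(-3.2), 'Fz': np.float64(-0.6), 't': 8.0, 'op': 0.0123}
0.9, 0.0007, -0.0001, 0.0015, 0, -0, 0, 0.9, 0.0012, -0.0001, 0.0027, 0, -0, 0, 0.9, 0.0016, -0.0001, 0.0039, 0, -0, 0, 0.9, 0.002, -0.0001, 0.0051, 0, -0, 0, 0.9, 0.002, -0.0001, 0.0051, 0, -0, 0,
```

Request:
{"api": "drive_tool", "payload": {"moves": [0.9, 0.0007, 0, 0.0015, 0, 0, 0, 0.9, 0.0012, 0, 0.0027, 0, 0, 0, 0.9, 0.0016, 0, 0.0039, 0, 0, 0, 0.9, 0.002, 0, 0.0051, 0, 0, 0, 0.9, 0.002, 0, 0.0051, 0, 0, 0]}}

```text
t: 8.5
eef_pos: [0.5573, 0.0736, 0.1168]
tool_rot: [-0.492, 0.509, 0.5, -0.5]
contact_force: [3.3, -3.9, 0.1]
opening: 0.0125
```

```bash
python3 - <<'E'
from h import *; from station import manip
o=manip.observe(); print(state(o)); arc(o,np.array([-.04,-.07,-.1,-.13,-.13])+state(o)["theta"])
E
```

```text
{'theta': np.float64(-1.0529), 'rad': np.float64(41.95), 'z': np.float64(0.1168), 'Fccw': np.float64(-4.42), 'Frad': np.float64(-2.53), 'Fz': np.float64(0.06), 't': 8.5, 'op': 0.0125}
0.9, 0.0006, -0.0001, 0.0016, 0, -0, 0, 0.9, 0.0009, -0.0001, 0.0028, 0, -0, 0, 0.9, 0.0013, -0.0001, 0.004, 0, -0, 0, 0.9, 0.0016, -0.0002, 0.0052, 0, -0, 0, 0.9, 0.0016, -0.0002, 0.0052, 0, -0, 0,
```

Request:
{"api": "drive_tool", "payload": {"moves": [0.9, 0.0006, 0, 0.0016, 0, 0, 0, 0.9, 0.0009, 0, 0.0028, 0, 0, 0, 0.9, 0.0013, 0, 0.004, 0, 0, 0, 0.9, 0.0016, 0, 0.0052, 0, 0, 0, 0.9, 0.0016, 0, 0.0052, 0, 0, 0]}}

```text
t: 9.0
eef_pos: [0.5546, 0.0745, 0.1168]
tool_rot: [-0.49, 0.511, 0.501, -0.498]
contact_force: [5.8, -4.6, -1.5]
opening: 0.0125
```

```bash
python3 - <<'E'
from h import *; from station import manip
o=manip.observe(); print(state(o),turn_to(o,np.pi/2)); arc(o,np.array([-.04,-.07,-.1,-.13,-.13])+state(o)["theta"])
E
```

```text
{'theta': np.float64(-1.1202), 'rad': np.float64(41.97), 'z': np.float64(0.1168), 'Fccw': np.float64(-6.82), 'Frad': np.float64(-2.83), 'Fz': np.float64(-1.51), 't': 9.0, 'op': 0.0125} [ 1.30881632 -0.09297291 -1.03284488]
0.9, 0.0005, -0.0001, 0.0016, 0, -0.1, 0, 0.9, 0.0007, -0.0001, 0.0028, 0, -0.1, 0, 0.9, 0.001, -0.0002, 0.0041, 0, -0.1, 0, 0.9, 0.0012, -0.0002, 0.0053, 0, -0.1, 0, 0.9, 0.0012, -0.0002, 0.0053, 0, -0.1, 0,
```

Request:
{"api": "drive_tool", "payload": {"moves": [0.9, 0.0005, 0, 0.0016, 0, 0, 0, 0.9, 0.0007, 0, 0.0028, 0, 0, 0, 0.9, 0.0009, 0, 0.0037, 0, 0, 0, 0.9, 0.0009, 0, 0.0037, 0, 0, 0]}}

```text
t: 9.4
eef_pos: [0.5538, 0.0747, 0.1168]
tool_rot: [-0.488, 0.513, 0.502, -0.497]
contact_force: [7.3, -5.3, -0.9]
opening: 0.0124
```

```bash
python3 - <<'E'
from h import *; from station import manip
o=manip.observe(); print(state(o),turn_to(o,np.pi/2)); arc(o,np.array([-.04,-.07,-.1,-.13,-.13])+state(o)["theta"])
E
```

```text
{'theta': np.float64(-1.1389), 'rad': np.float64(41.98), 'z': np.float64(0.1168), 'Fccw': np.float64(-8.42), 'Frad': np.float64(-3.2), 'Fz': np.float64(-0.92), 't': 9.4, 'op': 0.0124} [ 1.66557421 -0.14393625 -1.09906152]
0.9, 0.0004, -0, 0.0016, 0, -0.1, 0, 0.9, 0.0007, -0.0001, 0.0029, 0, -0.1, 0, 0.9, 0.0009, -0.0001, 0.0041, 0, -0.1, 0, 0.9, 0.0011, -0.0002, 0.0053, 0, -0.1, 0, 0.9, 0.0011, -0.0002, 0.0053, 0, -0.1, 0,
```

Request:
{"api": "drive_tool", "payload": {"moves": [0.9, 0.0006, 0, 0.0026, 0, 0, 0, 0.9, 0.0008, 0, 0.0036, 0, 0, 0, 0.9, 0.001, 0, 0.0046, 0, 0, 0, 0.9, 0.001, 0, 0.0046, 0, 0, 0]}}

```text
t: 9.8
eef_pos: [0.5527, 0.075, 0.1168]
tool_rot: [-0.487, 0.515, 0.503, -0.495]
contact_force: [9.4, -5.1, -3.4]
opening: 0.0119
```

```bash
python3 - <<'E'
from h import *; from station import manip; import cv2
o=manip.observe(); print(state(o),turn_to(o,np.pi/2)); 
o,s=wsnap(manip); np.savez("pics/w4.npz",**s); cv2.imwrite("pics/w4.png",s["img"])
o=manip.observe(); print(state(o)); arc(o,[-1.1,-1.04,-.98,-.92,-.86,-.8,-.74,-.68])
E
```

```text
{'theta': np.float64(-1.1674), 'rad': np.float64(41.96), 'z': np.float64(0.1168), 'Fccw': np.float64(-10.36), 'Frad': np.float64(-2.82), 'Fz': np.float64(-3.44), 't': 9.8, 'op': 0.0119} [ 2.07524117 -0.20315194 -1.16537147]
{'theta': np.float64(-1.167), 'rad': np.float64(41.97), 'z': np.float64(0.1168), 'Fccw': np.float64(-9.59), 'Frad': np.float64(-1.26), 'Fz': np.float64(-3.21), 't': 9.85, 'op': 0.0121}
0.9, -0.0007, 0.0001, -0.0027, 0, -0.2, 0, 0.9, -0.0015, 0.0002, -0.0051, 0, -0.2, 0, 0.9, -0.0025, 0.0003, -0.0074, 0, -0.2, 0, 0.9, -0.0035, 0.0004, -0.0097, 0, -0.2, 0, 0.9, -0.0048, 0.0005, -0.0119, 0, -0.2, 0, 0.9, -0.0061, 0.0006, -0.014, 0, -0.2, 0, 0.9, -0.0076, 0.0007, -0.0161, 0, -0.2, 0, 0.9, -0.0092, 0.0008, -0.018, 0, -0.2, 0,
```

View pics/w4.png

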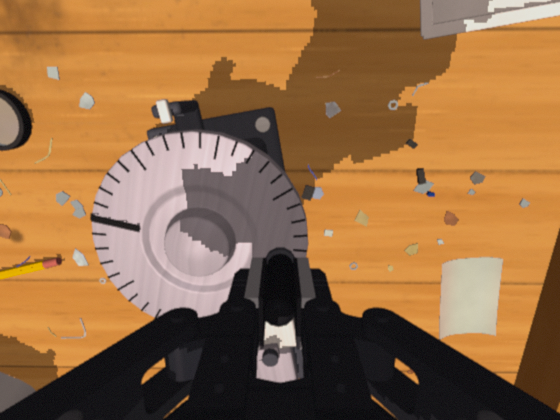

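Request:
{"api": "drive_tool", "payload": {"moves": [0.9, -0.0007, 0, -0.0027, 0.4, 0, -0.2, 0.9, -0.0015, 0.0001, -0.0051, 0.8, 0, -0.4, 0.9, -0.0025, 0.0002, -0.0074, 1.2, 0, -0.6, 0.9, -0.0035, 0.0003, -0.0097, 1.6, 0, -0.8, 0.9, -0.0048, 0.0004, -0.0119, 2, 0, -1, 0.9, -0.0061, 0.0005, -0.014, 2, 0, -1.1, 0.9, -0.0076, 0.0006, -0.0161, 2, 0, -1.1, 0.9, -0.0092, 0.0007, -0.018, 2, 0, -1.1]}}

```text
t: 10.65
eef_pos: [0.5705, 0.0658, 0.1168]
tool_rot: [-0.501, 0.501, 0.499, -0.499]
contact_force: [-2.2, -1.1, 1.5]
opening: 0.0123
```

```bash
python3 - <<'E'
from h import *; from station import manip; import cv2
o=manip.observe(); print(state(o),turn_to(o,np.pi/2)); arc(o,[-.64,-.58,-.52,-.46,-.4,-.34,-.3,-.26])
E
```

```text
{'theta': np.float64(-0.6831), 'rad': np.float64(41.89), 'z': np.float64(0.1168), 'Fccw': np.float64(0.96), 'Frad': np.float64(-2.29), 'Fz': np.float64(1.51), 't': 10.65, 'op': 0.0123} [ 0.03858757 -0.19801078 -0.04330921]
0.9, -0.0011, -0, -0.0014, 0, -0.2, 0, 0.9, -0.0029, -0, -0.0032, 0, -0.2, 0, 0.9, -0.0048, -0, -0.0049, 0, -0.2, 0, 0.9, -0.0068, -0, -0.0064, 0, -0.2, 0, 0.9, -0.0088, -0, -0.0079, 0, -0.2, 0, 0.9, -0.011, -0, -0.0092, 0, -0.2, 0, 0.9, -0.0125, -0, -0.01, 0, -0.2, 0, 0.9, -0.014, -0, -0.0107, 0, -0.2, 0,
```

Request:
{"api": "drive_tool", "payload": {"moves": [0.9, -0.0011, 0, -0.0014, 0, -0.2, 0, 0.9, -0.0029, 0, -0.0032, 0, -0.2, 0, 0.9, -0.0048, 0, -0.0049, 0, -0.2, 0, 0.9, -0.0068, 0, -0.0064, 0, -0.2, 0, 0.9, -0.0088, 0, -0.0079, 0, -0.2, 0, 0.9, -0.011, 0, -0.0092, 0, -0.2, 0, 0.9, -0.0125, 0, -0.01, 0, -0.2, 0, 0.9, -0.014, 0, -0.0107, 0, -0.2, 0]}}

```text
t: 11.45
eef_pos: [0.5809, 0.0523, 0.1167]
tool_rot: [-0.5, 0.5, 0.5, -0.5]
contact_force: [-4.9, 2.0, 3.4]
opening: 0.0124
```

```bash
python3 - <<'E'
from h import *; from station import manip; import cv2
o=manip.observe(); print(state(o),turn_to(o,np.pi/2)); arc(o,[-.24,-.21,-.18,-.15,-.12,-.12])
E
```

```text
{'theta': np.float64(-0.2755), 'rad': np.float64(41.95), 'z': np.float64(0.1167), 'Fccw': np.float64(3.86), 'Frad': np.float64(-3.54), 'Fz': np.float64(3.35), 't': 11.45, 'op': 0.0124} [-0.00796848  0.02020088  0.05375836]
0.9, -0.0013, -0.0001, -0.0007, 0, 0, 0, 0.9, -0.0025, -0.0001, -0.0012, 0, 0, 0, 0.9, -0.0037, -0.0001, -0.0016, 0, 0, 0, 0.9, -0.0049, -0.0001, -0.002, 0, 0, 0, 0.9, -0.0061, -0.0001, -0.0024, 0, 0, 0, 0.9, -0.0061, -0.0001, -0.0024, 0, 0, 0,
```

Request:
{"api": "drive_tool", "payload": {"moves": [0.9, -0.0013, 0, -0.0007, 0, 0, 0, 0.9, -0.0025, 0, -0.0012, 0, 0, 0, 0.9, -0.0037, 0, -0.0015, 0, 0, 0, 0.9, -0.0049, 0, -0.0018, 0, 0, 0, 0.9, -0.0061, 0, -0.0022, 0, 0, 0, 0.9, -0.0061, 0, -0.0022, 0, 0, 0]}}

```text
t: 12.05
eef_pos: [0.5826, 0.0482, 0.1167]
tool_rot: [-0.501, 0.498, 0.501, -0.499]
contact_force: [-5.5, 3.9, 3.4]
opening: 0.0122
```

```bash
python3 - <<'E'
from h import *; from station import manip; import cv2
o,s=wsnap(manip); print(state(o)); np.savez("pics/w5.npz",**s)
c=s["img"][40:280,140:420]; cv2.imwrite("pics/w5.png",cv2.resize(c,None,fx=2.5,fy=2.5,interpolation=cv2.INTER_CUBIC))
E
```

```text
{'theta': np.float64(-0.1699), 'rad': np.float64(41.97), 'z': np.float64(0.1167), 'Fccw': np.float64(5.55), 'Frad': np.float64(-3.87), 'Fz': np.float64(3.35), 't': 12.05, 'op': 0.0122}
```

View pics/w5.png

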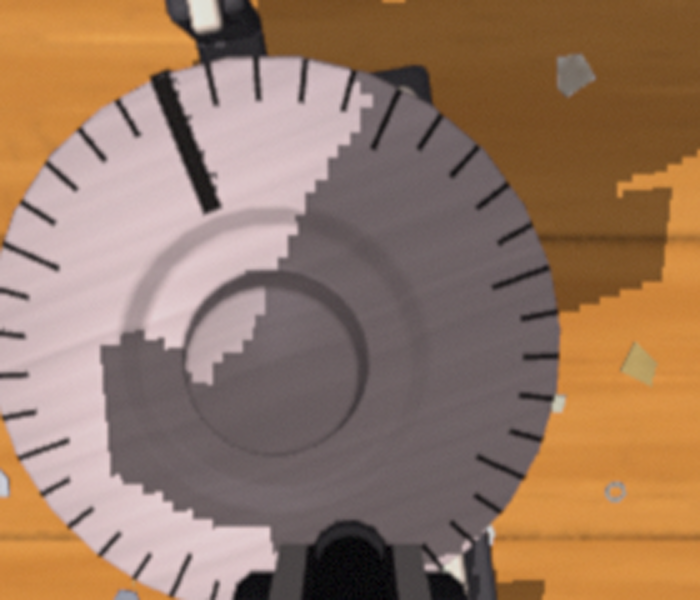

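```bash
cat >> h.py <<'E'
from scipy.optimize import least_squares
def meas(s,f,u0,v0,mo,mi,tip,rim,base=None):
    g=lambda q:px2w(s,u0+(q[0]+.5)/f-.5,v0+(q[1]+.5)/f-.5,.09)[:2]
    E=np.array([g(q) for q in rim])
    c=least_squares(lambda x:np.hypot(*(E-x[:2]).T)-x[2],[.5428,.0345,.055]).x
    an=lambda v:np.arctan2(v[1],v[0]); C=c[:2]
    print("c",c, "R tip",np.hypot(*(g(tip)-C)),"R mark",np.hypot(*(g(mo)-C)),np.hypot(*(g(mi)-C)))
    pt=an(C-g(tip)); print("ptr",pt,"mo",an(C-g(mo)),"mi",an(C-g(mi)),"theta(mo)",pt-an(C-g(mo)),"theta(dir)",pt-an(g(mi)-g(mo)))
    if base is not None: print("ptr axis",an(g(tip)-g(base)))
E
python3 - <<'E'
from h import *; s=dict(np.load("pics/w5.npz"))
meas(s,2.5,140,40,(162,74),(211,210),(213,33),[(255,56),(305,59),(355,71),(399,92),(438,116),(478,148),(507,186),(531,227),(548,268),(557,313),(558,356),(551,398),(78,129),(118,100),(46,164),(22,203)],(205,0))
E
```

```text
c [0.54197652 0.03560857 0.05390498] R tip 0.05850168810988628 R mark 0.054427694251287045 0.030515494624784582
ptr 0.1559486577915416 mo 0.3407801395207644 mi 0.36207905316481165 theta(mo) -0.1848314817292228 theta(dir) -0.15766752825940883
ptr axis 0.2151706966597768
```

```bash
python3 - <<'E'
from h import *; from station import manip
o=manip.observe(); print(state(o),turn_to(o,np.pi/2)); arc(o,[-.13,-.1,-.07,-.04,-.04])
E
```

```text
{'theta': np.float64(-0.1693), 'rad': np.float64(41.98), 'z': np.float64(0.1167), 'Fccw': np.float64(5.21), 'Frad': np.float64(-3.78), 'Fz': np.float64(3.97), 't': 12.1, 'op': 0.0126} [-0.05218263  0.10032355  0.29359444]
0.9, -0.0016, -0.0001, -0.0005, 0, 0.1, 0, 0.9, -0.0028, -0.0001, -0.0009, 0, 0.1, 0, 0.9, -0.004, -0.0001, -0.0012, 0, 0.1, 0, 0.9, -0.0052, -0.0001, -0.0015, 0, 0.1, 0, 0.9, -0.0052, -0.0001, -0.0015, 0, 0.1, 0,
```

Request:
{"api": "drive_tool", "payload": {"moves": [0.9, -0.0016, 0, -0.0002, 0, 0, 0.1, 0.9, -0.0028, 0, -0.0004, 0, 0, 0.2, 0.9, -0.004, 0, -0.0006, 0, 0, 0.3, 0.9, -0.0052, 0, -0.0008, 0, 0, 0.3, 0.9, -0.0052, 0, -0.0008, 0, 0, 0.3]}}

```text
t: 12.6
eef_pos: [0.5835, 0.0454, 0.1167]
tool_rot: [-0.501, 0.498, 0.502, -0.5]
contact_force: [-4.5, 4.9, 2.3]
opening: 0.0122
```

```bash
python3 - <<'E'
from h import *; from station import manip; import cv2
o,s=wsnap(manip); print(state(o)); np.savez("pics/w6.npz",**s)
c=s["img"][20:170,200:380]; cv2.imwrite("pics/w6.png",cv2.resize(c,None,fx=4,fy=4,interpolation=cv2.INTER_CUBIC))
E
```

```text
{'theta': np.float64(-0.0989), 'rad': np.float64(41.95), 'z': np.float64(0.1167), 'Fccw': np.float64(5.89), 'Frad': np.float64(-3.01), 'Fz': np.float64(2.26), 't': 12.6, 'op': 0.0122}
```

View pics/w6.png

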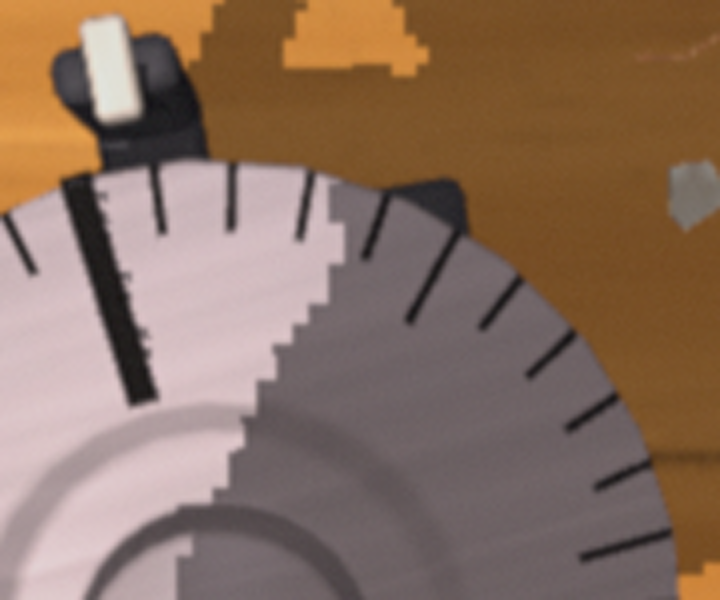

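```bash
python3 - <<'E'
from h import *; from station import manip
s=dict(np.load("pics/w6.npz"))
meas(s,4,200,20,(77,178),(143,402),(122,121),[(155,166),(233,162),(311,172),(389,193),(460,233),(522,277),(575,332),(619,396),(651,463),(670,533),(5,214)],(103,18))
o=manip.observe(); print(state(o),turn_to(o,np.pi/2)); th=state(o)["theta"]; arc(o,[th+.04,th+.065,th+.09,th+.09])
E
```

```text
c [0.54151323 0.03590624 0.05363051] R tip 0.05846781458787434 R mark 0.054149011929254455 0.03007584716016278
ptr 0.17391046255343498 mo 0.2841180909020149 mi 0.3011138800187335 theta(mo) -0.11020762834857992 theta(dir) -0.08898195274450152
ptr axis 0.16043417948665584
{'theta': np.float64(-0.0991), 'rad': np.float64(41.95), 'z': np.float64(0.1167), 'Fccw': np.float64(6.15), 'Frad': np.float64(-2.48), 'Fz': np.float64(2.06), 't': 12.65, 'op': 0.0125} [-0.03202786  0.18928572  0.28060064]
0.9, -0.0016, -0.0001, -0.0005, 0, 0.2, 0, 0.9, -0.0026, -0.0001, -0.0007, 0, 0.2, 0, 0.9, -0.0037, -0.0001, -0.0009, 0, 0.2, 0, 0.9, -0.0037, -0.0001, -0.0009, 0, 0.2, 0,
```

Request:
{"api": "drive_tool", "payload": {"moves": [0.9, -0.0016, 0, -0.0002, 0, 0, 0.1, 0.9, -0.0026, 0, -0.0004, 0, 0, 0.2, 0.9, -0.0038, 0, -0.0006, 0, 0, 0.3, 0.9, -0.0038, 0, -0.0006, 0, 0, 0.3]}}

```text
t: 13.05
eef_pos: [0.5839, 0.044, 0.1167]
tool_rot: [-0.5, 0.497, 0.502, -0.5]
contact_force: [-5.5, 4.8, 3.5]
opening: 0.0124
```

```bash
python3 - <<'E'
from h import *; from station import manip; import cv2
o,s=wsnap(manip); print(state(o)); np.savez("pics/w7.npz",**s)
c=s["img"][20:140,200:320]; cv2.imwrite("pics/w7.png",cv2.resize(c,None,fx=5,fy=5,interpolation=cv2.INTER_CUBIC))
E
```

```text
{'theta': np.float64(-0.064), 'rad': np.float64(41.98), 'z': np.float64(0.1167), 'Fccw': np.float64(5.98), 'Frad': np.float64(-4.2), 'Fz': np.float64(3.45), 't': 13.05, 'op': 0.0124}
```

View pics/w7.png

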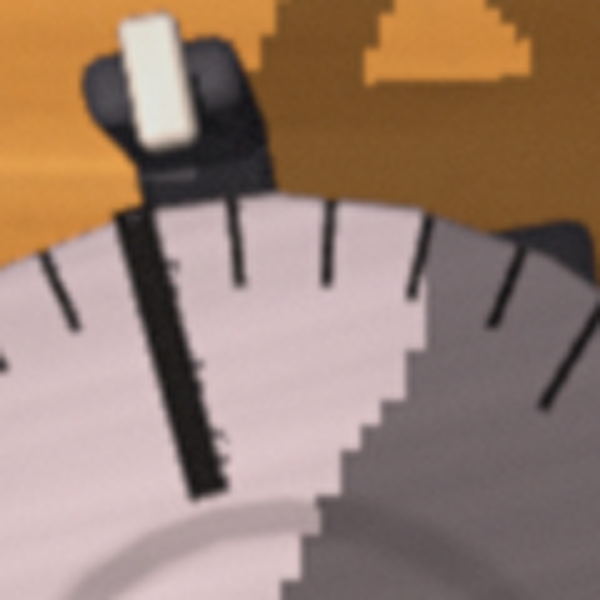

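Request:
{"api": "drive_tool", "payload": {"moves": [0.9, -0.0016, 0, 0, 0, 0, 0.1, 0.9, -0.0026, 0, -0.0001, 0, 0, 0.2, 0.9, -0.004, 0, -0.0002, 0, 0, 0.3, 0.9, -0.004, 0, -0.0002, 0, 0, 0.3]}}

```text
t: 13.5
eef_pos: [0.5843, 0.0422, 0.1167]
tool_rot: [-0.499, 0.497, 0.503, -0.501]
contact_force: [-3.3, 4.9, 2.7]
opening: 0.0119
```

```bash
python3 - <<'E'
from h import *; from station import manip; import cv2
o,s=wsnap(manip); print(state(o),turn_to(o,np.pi/2)); np.savez("pics/w8.npz",**s)
c=s["img"][20:140,200:320]; cv2.imwrite("pics/w8.png",cv2.resize(c,None,fx=5,fy=5,interpolation=cv2.INTER_CUBIC))
E
```

```text
{'theta': np.float64(-0.0205), 'rad': np.float64(41.97), 'z': np.float64(0.1167), 'Fccw': np.float64(5.4), 'Frad': np.float64(-2.3), 'Fz': np.float64(2.67), 't': 13.5, 'op': 0.0119} [-0.01363271  0.36478913  0.23687352]
```

View pics/w8.png

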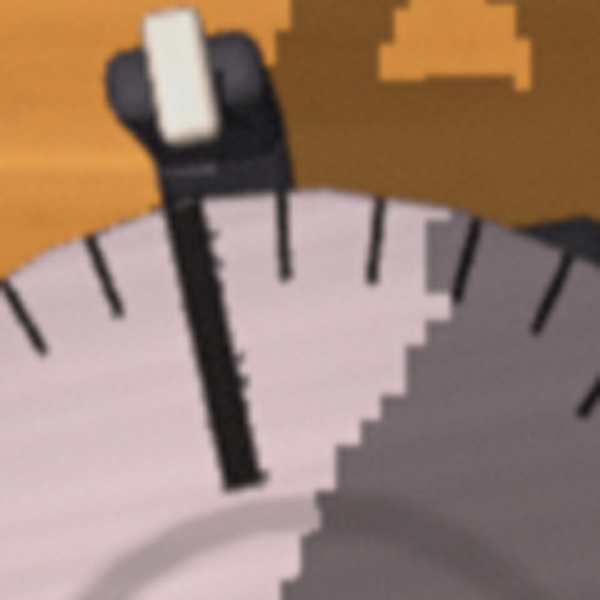

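```bash
cat >> h.py <<'E'
import cv2
def auto(s,mroi,proi):
    """mark & pointer centre lines by segmentation; rois in full pixels (u0,v0,u1,v1)"""
    im=s["img"].astype(float); g=im.mean(2)
    def blob(mask,roi):
        u0,v0,u1,v1=roi; m=np.zeros(g.shape,np.uint8); m[v0:v1,u0:u1]=mask[v0:v1,u0:u1]
        n,l,st,_=cv2.connectedComponentsWithStats(m); k=1+np.argmax(st[1:,4]); v,u=np.nonzero(l==k); return u,v
    def line(u,v,z):
        W=np.array([px2w(s,a,b,z)[:2] for a,b in zip(u,v)]); m=W.mean(0)
        _,_,V=np.linalg.svd(W-m,full_matrices=False); d=V[0]*np.sign(V[0][0]); t=(W-m)@d; w=(W-m)@V[1]
        return m,d,t.min(),t.max(),np.ptp(w),len(u)
    mk=line(*blob(g<60,mroi),.09); sat=im.max(2)-im.min(2); pt=line(*blob((g>170)&(sat<70),proi),.09)
    an=lambda d:np.arctan2(d[1],d[0])
    tip=pt[0]+pt[1]*pt[3]; tail=mk[0]+mk[1]*mk[2]
    n=np.array([-mk[1][1],mk[1][0]]); off=(tip-mk[0])@n
    print("mark ang",an(mk[1]),"len",mk[3]-mk[2],"w",mk[4],"n",mk[5],"| ptr ang",an(pt[1]),"len",pt[3]-pt[2],"w",pt[4],"n",pt[5])
    print("tip lateral off mm",off*1e3,"gap mm",((mk[0]-tip)@mk[1]+mk[2])*1e3)
    C=mk[0]+mk[1]*(mk[3]+.031); print("C from mark",C,"ptr ang about C",an(C-tip), "theta est", an(C-tip)-an(mk[1]), "theta ang diff",an(pt[1])-an(mk[1]))
E
python3 - <<'E'
from h import *
for n,mr,pr in [("w5",(200,65,230,126),(205,30,240,56)),("w6",(214,62,240,124),(215,20,240,52)),("w7",(220,58,250,122),(220,20,242,52)),("w8",(230,58,256,122),(226,20,246,50))]:
    print(n); auto(dict(np.load(f"pics/{n}.npz")),mr,pr)
E
```

```text
w5
mark ang 0.34812666512843937 len 0.023970095209526938 w 0.0030854992585501685 n 379 | ptr ang 0.1987463865972494 len 0.008523150387861625 w 0.0044119117307748566 n 223
tip lateral off mm 10.669201807957599 gap mm 3.81254459255477
C from mark [0.54230456 0.03554369] ptr ang about C 0.16857866798126175 theta est -0.17954799714717762 theta ang diff -0.14938027853118996
w6
mark ang 0.2763559629159877 len 0.023989397171097222 w 0.0030558235126498185 n 382 | ptr ang 0.17296998122853952 len 0.009350270158059157 w 0.004311211135312883 n 254
tip lateral off mm 6.438991391731341 gap mm 4.416244338702585
C from mark [0.5423343  0.03544807] ptr ang about C 0.16838723369568215 theta est -0.10796872922030554 theta ang diff -0.10338598168744817
w7
mark ang 0.13083756029375787 len 0.025064522261847213 w 0.011385217244244544 n 429 | ptr ang 0.1728088087488971 len 0.00941642800701012 w 0.0042997538219402285 n 256
tip lateral off mm 2.08510700153867 gap mm 3.7748184217868133
C from mark [0.54308186 0.03117625] ptr ang about C 0.09600656627647201 theta est -0.03483099401728586 theta ang diff 0.04197124845513922
w8
mark ang 0.18940318348311752 len 0.02463708962961865 w 0.0058212568404588305 n 402 | ptr ang 0.17822328769030635 len 0.009399264950018096 w 0.004299809340016711 n 254
tip lateral off mm 1.6412333244258295 gap mm 4.0133836373610885
C from mark [0.54235306 0.03508988] ptr ang about C 0.16189595229950485 theta est -0.027507231183612674 theta ang diff -0.011179895792811173
```

```bash
python3 - <<'E'
from h import *
for n,mr,pr in [("w7",(220,65,250,122),(220,20,242,52)),("w8",(230,63,256,122),(226,20,246,50))]:
    print(n); auto(dict(np.load(f"pics/{n}.npz")),mr,pr)
from station import manip
o=manip.observe(); print(state(o))
E
```

```text
w7
mark ang 0.2504529547694947 len 0.022837655252618744 w 0.0029992011917138973 n 358 | ptr ang 0.1728088087488971 len 0.00941642800701012 w 0.0042997538219402285 n 256
tip lateral off mm 4.526975867849724 gap mm 5.598761569042606
C from mark [0.54218593 0.03578177] ptr ang about C 0.17443470494512653 theta est -0.07601824982436817 theta ang diff -0.0776441460205976
w8
mark ang 0.20260779668745715 len 0.022655671865245298 w 0.0030008510801672293 n 359 | ptr ang 0.17822328769030635 len 0.009399264950018096 w 0.004299809340016711 n 254
tip lateral off mm 1.9123022274823773 gap mm 5.977061080321434
C from mark [0.54225808 0.03559759] ptr ang about C 0.17055078658852738 theta est -0.03205701009892978 theta ang diff -0.024384508997150806
{'theta': np.float64(-0.0205), 'rad': np.float64(41.97), 'z': np.float64(0.1167), 'Fccw': np.float64(4.92), 'Frad': np.float64(-2.63), 'Fz': np.float64(1.53), 't': 13.55, 'op': 0.0121}
```

Request:
{"api": "drive_tool", "payload": {"moves": [0.9, -0.0016, 0, 0, 0, 0.1, 0.1, 0.9, -0.0024, 0, 0.0001, 0, 0.2, 0.2, 0.9, -0.0029, 0, 0.0001, 0, 0.3, 0.2, 0.9, -0.0029, 0, 0.0001, 0, 0.3, 0.2]}}

```text
t: 13.95
eef_pos: [0.5844, 0.0416, 0.1168]
tool_rot: [-0.501, 0.498, 0.502, -0.499]
contact_force: [-4.1, 5.4, 2.7]
opening: 0.0124
```

```bash
python3 - <<'E'
from h import *; from station import manip; import cv2
o,s=wsnap(manip); print(state(o),turn_to(o,np.pi/2)); np.savez("pics/w9.npz",**s)
c=s["img"][20:140,200:320]; cv2.imwrite("pics/w9.png",cv2.resize(c,None,fx=5,fy=5,interpolation=cv2.INTER_CUBIC))
auto(s,(232,63,260,122),(226,20,250,50))
E
```

```text
{'theta': np.float64(-0.0066), 'rad': np.float64(41.98), 'z': np.float64(0.1168), 'Fccw': np.float64(6.0), 'Frad': np.float64(-3.07), 'Fz': np.float64(2.69), 't': 13.95, 'op': 0.0124} [0.02457198 0.14854006 0.32110092]
mark ang 0.18880750774064822 len 0.0224717325376605 w 0.0030188095207880497 n 355 | ptr ang 0.17103268575350133 len 0.009372133789280167 w 0.004389216894847403 n 257
tip lateral off mm 1.0886213291567968 gap mm 6.250635151061985
C from mark [0.54229387 0.03557759] ptr ang about C 0.1705814924898783 theta est -0.018226015250769917 theta ang diff -0.017774821987146888
```

View pics/w9.png

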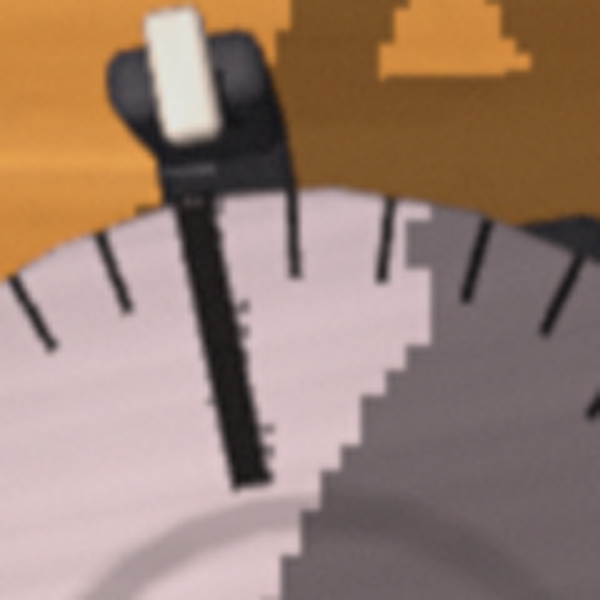

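```bash
python3 - <<'E'
from h import *
s=dict(np.load("pics/w9.npz")); im=s["img"]; g=im.astype(float).mean(2)
# per-row subpixel: mark darkness centroid, pointer whiteness centroid
M=[];Pp=[]
for v in range(66,114,2):
    uc=np.interp(v,[60,117],[239.3,250.3]); u=np.arange(int(uc)-7,int(uc)+9); w=np.clip(140-g[v,u],0,None)
    w[np.abs(u-uc)>5.5]=0; M.append((w@u/w.sum(),v))
for v in range(25,46):
    uc=np.interp(v,[22,46],[233.8,238]); u=np.arange(int(uc)-9,int(uc)+10); w=np.clip(g[v,u]-150,0,None); Pp.append((w@u/w.sum(),v))
M=np.array(M);Pp=np.array(Pp)
pm=np.polyfit(M[:,1],M[:,0],1);pp=np.polyfit(Pp[:,1],Pp[:,0],1)
print(pm,pp,np.std(M[:,0]-np.polyval(pm,M[:,1])),np.std(Pp[:,0]-np.polyval(pp,Pp[:,1])))
for v in (25,35,47): print(v,np.polyval(pm,v),np.polyval(pp,v))
a=px2w(s,np.polyval(pm,114),114,.09)[:2];b=px2w(s,np.polyval(pm,66),66,.09)[:2]
d=(a-b)/np.linalg.norm(a-b);n=np.array([-d[1],d[0]])
for v in (30,38,47):
  t=px2w(s,np.polyval(pp,v),v,.09)[:2]; print(v,"off mm",(t-a)@n*1e3)
print("mark ang",np.arctan2(d[1],d[0]))
big=cv2.resize(im[20:80,210:270],None,fx=10,fy=10,interpolation=cv2.INTER_NEAREST)
for p,c in((pm,(0,0,255)),(pp,(255,0,0))):
  q=[(int((np.polyval(p,v)-210+.5)*10),int((v-20+.5)*10)) for v in (20,80)]; cv2.line(big,*q,c,1)
cv2.imwrite("pics/w9b.png",big)
E
```

```text
[2.07379241e-01 2.25630445e+02] [1.73495545e-01 2.29530930e+02] 0.11206920186226435 0.12467309293794696
25 230.81492636927845 233.8683184062836
35 232.88871877539813 235.603273856439
47 235.37726966274172 237.68522039662545
30 off mm 1.1851881578577403
38 off mm 1.0806482055609112
47 off mm 0.9614330904560772
mark ang 0.18903380194682248
```

View pics/w9b.png

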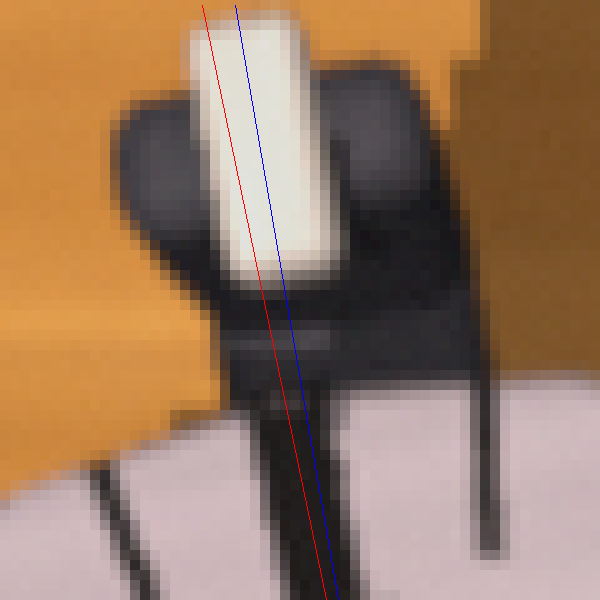

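Request:
{"api": "drive_tool", "payload": {"moves": [0.9, -0.0016, 0, 0, 0, 0, 0, 0.9, -0.0024, 0, 0.0001, 0, 0, 0, 0.9, -0.003, 0, 0.0001, 0, 0, 0, 0.9, -0.003, 0, 0.0001, 0, 0, 0]}}

```text
t: 14.4
eef_pos: [0.5845, 0.0408, 0.1168]
tool_rot: [-0.501, 0.497, 0.504, -0.498]
contact_force: [-3.5, 5.6, 3.1]
opening: 0.0123
```

```bash
cat >> h.py <<'E'
def fine(s,name):
    im=s["img"]; g=im.astype(float).mean(2); wh=(im[...,0].astype(float))  # blue: orange is dark
    def run(rows,ch,uc0,half,f):
        L=[]; uc=uc0
        for v in rows:
            u=np.arange(int(round(uc))-half,int(round(uc))+half+1); w=f(ch[v,u]); c=w@u/w.sum(); L.append((c,v)); uc=c
        L=np.array(L); return np.polyfit(L[:,1],L[:,0],1)
    pm=run(range(112,64,-2),g,UM,6,lambda x:np.clip(110-x,0,80)); pp=run(range(44,25,-1),wh,UP,9,lambda x:np.clip(x-130,0,60))
    a=px2w(s,np.polyval(pm,112),112,.09)[:2];b=px2w(s,np.polyval(pm,66),66,.09)[:2]
    d=(a-b)/np.linalg.norm(a-b);n=np.array([-d[1],d[0]])
    t=[px2w(s,np.polyval(pp,v),v,.09)[:2] for v in (26,46)]; e=t[1]-t[0]
    print("off mm",[(q-a)@n*1e3 for q in t],"theta~",-((t[1]-a)@n)/.0595,"mark ang",np.arctan2(d[1],d[0]),"ptr ang",np.arctan2(e[1],e[0]))
    big=cv2.resize(im[20:80,210:270],None,fx=10,fy=10,interpolation=cv2.INTER_NEAREST)
    for p,c in((pm,(0,0,255)),(pp,(255,0,0))):
        q=[(int((np.polyval(p,v)-210+.5)*10),int((v-20+.5)*10)) for v in (20,80)]; cv2.line(big,*q,c,1)
    cv2.imwrite(f"pics/{name}.png",big)
UM,UP=249.5,237.8
E
python3 - <<'E'
from h import *; from station import manip
fine(dict(np.load("pics/w9.npz")),"w9d")
o,s=wsnap(manip); print(state(o),turn_to(o,np.pi/2)); np.savez("pics/w10.npz",**s)
fine(s,"w10")
E
```

```text
off mm [np.float64(1.2315840857973073), np.float64(1.0468422284627628)] theta~ -0.017593987032987608 mark ang 0.18844530175561855 ptr ang 0.1643922469489393
{'theta': np.float64(0.0124), 'rad': np.float64(41.96), 'z': np.float64(0.1168), 'Fccw': np.float64(6.06), 'Frad': np.float64(-2.6), 'Fz': np.float64(3.13), 't': 14.4, 'op': 0.0123} [0.06093829 0.23573316 0.58517426]
off mm [np.float64(-0.014796093322468703), np.float64(-0.07019599752489837)] theta~ 0.0011797646642840063 mark ang 0.16912888040925206 ptr ang 0.16190381167934761
```

View pics/w10.png

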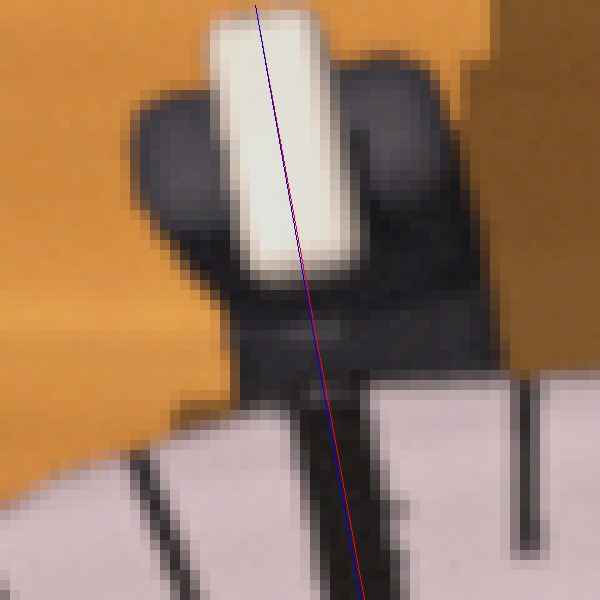

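Request:
{"api": "drive_tool", "payload": {"moves": [0.9, -0.0012, 0, 0.0002, 0, 0, 0, 0.9, -0.0007, 0, 0.0004, 0, 0, 0, 0.9, -0.0005, 0, 0.0005, 0, 0, 0, 0.9, -0.0005, 0, 0.0005, 0, 0, 0]}}

```text
t: 14.85
eef_pos: [0.5844, 0.0409, 0.1168]
tool_rot: [-0.501, 0.496, 0.504, -0.498]
contact_force: [-2.0, 4.9, 1.8]
opening: 0.0121
```

```bash
python3 - <<'E'
from h import *; from station import manip
o,s=wsnap(manip); print(state(o),turn_to(o,np.pi/2)); np.savez("pics/w11.npz",**s)
fine(s,"w11")
E
```

```text
{'theta': np.float64(0.0093), 'rad': np.float64(41.9), 'z': np.float64(0.1168), 'Fccw': np.float64(5.14), 'Frad': np.float64(-1.14), 'Fz': np.float64(1.83), 't': 14.85, 'op': 0.0121} [0.11485688 0.25764459 0.66040326]
off mm [np.float64(0.19849183187013517), np.float64(0.12788940856391062)] theta~ -0.00214940182460354 mark ang 0.17338840689996327 ptr ang 0.16417410655582498
```

Request:
{"api": "drive_tool", "payload": {"moves": [0.9, 0, 0, 0.0002, 0, 0, 0.1, 0.9, 0, 0, 0.0003, 0, 0, 0.2]}}

```text
t: 15.1
eef_pos: [0.5844, 0.041, 0.1168]
tool_rot: [-0.5, 0.497, 0.504, -0.498]
contact_force: [-1.0, 3.9, 1.1]
opening: 0.0124
```

```bash
python3 - <<'E'
from h import *; from station import manip
o,s=wsnap(manip); print(state(o),turn_to(o,np.pi/2)); np.savez("pics/w12.npz",**s)
fine(s,"w12")
E
```

```text
{'theta': np.float64(0.0085), 'rad': np.float64(41.89), 'z': np.float64(0.1168), 'Fccw': np.float64(4.04), 'Frad': np.float64(-0.38), 'Fz': np.float64(1.11), 't': 15.1, 'op': 0.0124} [0.1491083  0.2520895  0.47076432]
off mm [np.float64(0.18809358908547213), np.float64(0.11501390224109358)] theta~ -0.001933006760354514 mark ang 0.1728196491999514 ptr ang 0.163280649040787
```

Request:
{"api": "drive_tool", "payload": {"moves": [0.9, 0.0001, 0, 0, 0, 0, 0.1, 0.9, 0.0001, 0, 0, 0, 0, 0.2, 0.9, 0.0001, 0, 0, 0, 0, 0.3]}}

```text
t: 15.45
eef_pos: [0.5844, 0.0411, 0.1168]
tool_rot: [-0.499, 0.499, 0.502, -0.5]
contact_force: [-2.0, 4.4, 1.8]
opening: 0.0121
```

```bash
python3 - <<'E'
from h import *; from station import manip
o,s=wsnap(manip); print(state(o),turn_to(o,np.pi/2)); np.savez("pics/w13.npz",**s)
fine(s,"w13")
E
```

```text
{'theta': np.float64(0.0069), 'rad': np.float64(41.94), 'z': np.float64(0.1168), 'Fccw': np.float64(4.63), 'Frad': np.float64(-1.28), 'Fz': np.float64(1.76), 't': 15.45, 'op': 0.0121} [0.15592887 0.25189367 0.15671752]
off mm [np.float64(0.168029880024865), np.float64(0.09534368352850889)] theta~ -0.0016024148492186367 mark ang 0.17212893295535003 ptr ang 0.16264724150244514
```

Request:
{"api": "drive_tool", "payload": {"moves": [0.9, 0.0003, 0, 0.0001, 0, 0, 0, 0.9, 0.0004, 0, 0.0001, 0, 0, 0, 0.9, 0.0004, 0, 0.0001, 0, 0, 0]}}

```text
t: 15.8
eef_pos: [0.5844, 0.0413, 0.1168]
tool_rot: [-0.499, 0.499, 0.502, -0.5]
contact_force: [-1.9, 2.5, 1.5]
opening: 0.0119
```

```bash
python3 - <<'E'
from h import *; from station import manip
o,s=wsnap(manip); print(state(o),turn_to(o,np.pi/2)); np.savez("pics/w14.npz",**s)
fine(s,"w14")
E
```

```text
{'theta': np.float64(0.0016), 'rad': np.float64(41.93), 'z': np.float64(0.1168), 'Fccw': np.float64(2.78), 'Frad': np.float64(-1.42), 'Fz': np.float64(1.5), 't': 15.8, 'op': 0.0119} [0.16256955 0.24411669 0.13128749]
off mm [np.float64(0.4962689916928843), np.float64(0.3759398682435732)] theta~ -0.006318317113337365 mark ang 0.1779371536818258 ptr ang 0.16223951695321798
```

Request:
{"api": "drive_tool", "payload": {"moves": [0.9, -0.0004, 0, 0, 0, 0, 0, 0.9, -0.0008, 0, 0, 0, 0, 0, 0.9, -0.001, 0, 0, 0, 0, 0, 0.9, -0.001, 0, 0, 0, 0, 0]}}

```text
t: 16.25
eef_pos: [0.5844, 0.041, 0.1167]
tool_rot: [-0.499, 0.499, 0.503, -0.499]
contact_force: [-2.5, 5.2, 1.4]
opening: 0.012
```

```bash
python3 - <<'E'
from h import *; from station import manip
o,s=wsnap(manip); print(state(o),turn_to(o,np.pi/2)); np.savez("pics/w15.npz",**s)
fine(s,"w15")
E
```

```text
{'theta': np.float64(0.0078), 'rad': np.float64(41.9), 'z': np.float64(0.1167), 'Fccw': np.float64(5.5), 'Frad': np.float64(-1.63), 'Fz': np.float64(1.37), 't': 16.25, 'op': 0.012} [0.16570819 0.272318   0.22134346]
off mm [np.float64(0.23446063218867058), np.float64(0.1467100972352044)] theta~ -0.0024657159199194018 mark ang 0.17444803182539098 ptr ang 0.1629963472784335
```

Request:
{"api": "drive_tool", "payload": {"moves": [0.4, 0, 0, 0, 0, 0, 0, 0.4, 0, 0, 0, 0, 0, 0, 0.4, 0, 0, 0, 0, 0, 0, 0.4, 0, 0, 0, 0, 0, 0]}}

```text
t: 16.7
eef_pos: [0.5847, 0.0404, 0.1168]
tool_rot: [-0.499, 0.499, 0.503, -0.499]
contact_force: [-0.7, 0.1, -0.3]
opening: 0.0514
```

```bash
python3 - <<'E'
from h import *; from station import manip
o,s=wsnap(manip); print(state(o),o["eef_pos"],turn_to(o,np.pi/2)); np.savez("pics/w16.npz",**s)
fine(s,"w16"); cv2.imwrite("pics/w16f.png",s["img"])
E
```

```text
{'theta': np.float64(0.0236), 'rad': np.float64(42.07), 'z': np.float64(0.1168), 'Fccw': np.float64(0.25), 'Frad': np.float64(-0.65), 'Fz': np.float64(-0.34), 't': 16.7, 'op': 0.0514} [0.58465906 0.04037813 0.11679165] [0.19359317 0.2393773  0.16654886]
off mm [np.float64(1.70580731743266), np.float64(1.4063478672099718)] theta~ -0.023636098608570955 mark ang 0.1946005243627511 ptr ang 0.15547053111683415
```

View pics/w16f.png

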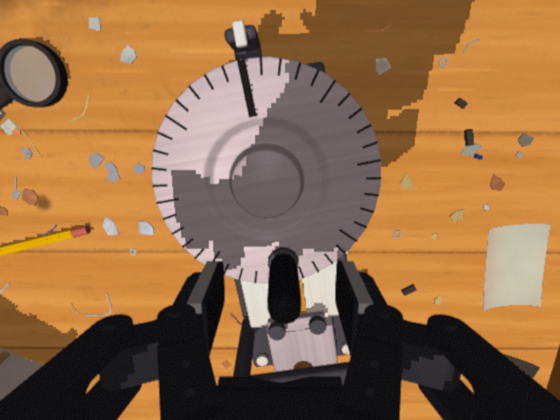

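Request:
{"api": "drive_tool", "payload": {"moves": [0.4, -0.005, 0, 0, 0, 0, 0, 0.4, -0.01, 0, 0, 0, 0, 0, 0.4, -0.0145, 0, 0, 0, 0, 0, 0.4, -0.0155, 0, 0, 0, 0, 0, 0.4, -0.0155, 0, 0, 0, 0, 0]}}

```text
t: 17.25
eef_pos: [0.5846, 0.0246, 0.1167]
tool_rot: [-0.499, 0.499, 0.502, -0.499]
contact_force: [0.2, 0.1, 0.7]
opening: 0.0516
```

```bash
python3 - <<'E'
from h import *; import h; from station import manip
o,s=wsnap(manip); print(state(o),o["eef_pos"],o["contact_force"]); np.savez("pics/w17.npz",**s)
cv2.imwrite("pics/w17f.png",s["img"])
E
```

```text
{'theta': np.float64(0.3981), 'rad': np.float64(42.68), 'z': np.float64(0.1167), 'Fccw': np.float64(0.17), 'Frad': np.float64(0.13), 'Fz': np.float64(0.67), 't': 17.25, 'op': 0.0516} [0.58464764 0.02459106 0.11672836] [0.16193365 0.13273053 0.66990745]
```

View pics/w17f.png

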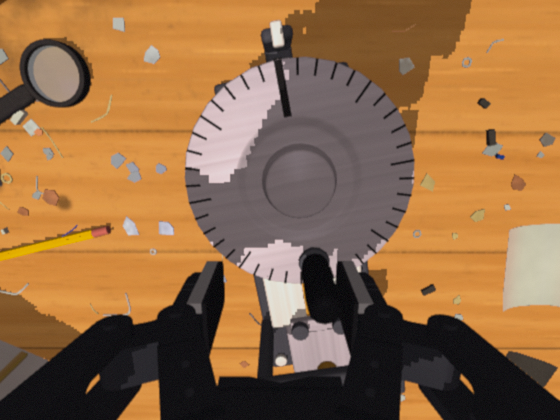

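Request:
{"api": "drive_tool", "payload": {"moves": [0.4, -0.0005, 0, 0, 0, 0, 0, 0.4, -0.001, 0, 0, 0, 0, 0, 0.4, -0.0015, 0, 0, 0, 0, 0, 0.4, -0.0015, 0, 0, 0, 0, 0]}}

```text
t: 17.7
eef_pos: [0.5847, 0.0235, 0.1167]
tool_rot: [-0.499, 0.499, 0.503, -0.499]
contact_force: [-0.2, 0.2, 0.1]
opening: 0.0512
```

```bash
python3 - <<'E'
from h import *; import h; from station import manip
h.UM,h.UP=286.5,277.5; fine(dict(np.load("pics/w17.npz")),"w17")
o,s=wsnap(manip); print(state(o),o["eef_pos"],o["contact_force"]); np.savez("pics/w18.npz",**s)
h.UM,h.UP=289,281; fine(s,"w18")
cv2.imwrite("pics/w18f.png",cv2.resize(s["img"][20:140,230:350],None,fx=5,fy=5))
E
```

```text
off mm [np.float64(1.4383548799285606), np.float64(1.4455759352198325)] theta~ -0.024295393869240883 mark ang 0.1944151685820472 ptr ang 0.19535182678046992
{'theta': np.float64(0.4236), 'rad': np.float64(42.95), 'z': np.float64(0.1167), 'Fccw': np.float64(0.18), 'Frad': np.float64(-0.22), 'Fz': np.float64(0.14), 't': 17.7, 'op': 0.0512} [0.58465769 0.02346289 0.11673494] [-0.16750611  0.23077854  0.13671693]
off mm [np.float64(1.147403156328529), np.float64(1.3314252931713615)] theta~ -0.022376895683552295 mark ang 0.18623559657427805 ptr ang 0.210039344299534
```

View pics/w18f.png

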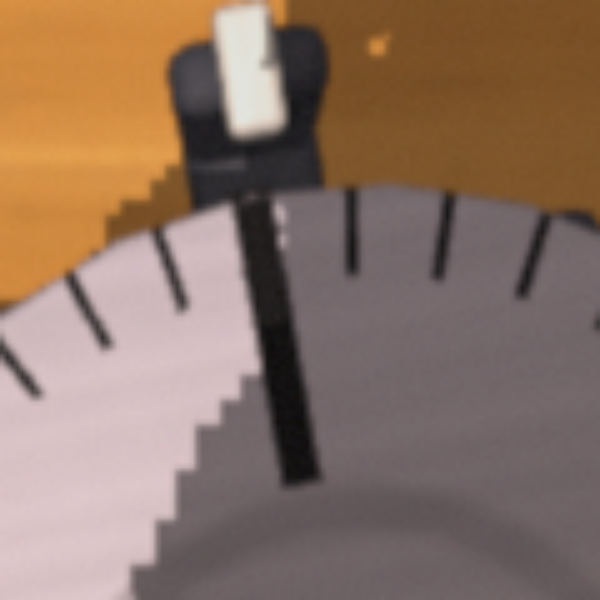

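Request:
{"api": "drive_tool", "payload": {"moves": [0.4, -0.0007, 0, 0, 0, 0, 0, 0.4, -0.0015, 0, 0, 0, 0, 0, 0.4, -0.0015, 0, 0, 0, 0, 0]}}

```text
t: 18.05
eef_pos: [0.5847, 0.0228, 0.1167]
tool_rot: [-0.499, 0.498, 0.503, -0.499]
contact_force: [0.2, 3.8, 0.7]
opening: 0.0511
```

```bash
python3 - <<'E'
from h import *; import h; from station import manip
o,s=wsnap(manip); print(state(o),o["eef_pos"],o["contact_force"]); np.savez("pics/w19.npz",**s)
h.UM,h.UP=293,284; fine(s,"w19")
E
```

```text
{'theta': np.float64(0.4382), 'rad': np.float64(43.11), 'z': np.float64(0.1167), 'Fccw': np.float64(3.69), 'Frad': np.float64(-0.81), 'Fz': np.float64(0.72), 't': 18.05, 'op': 0.0511} [0.58465002 0.02281501 0.11671585] [0.19327677 3.7719947  0.72470996]
off mm [np.float64(-0.766228502538482), np.float64(0.32726243861385407)] theta~ -0.0055002090523336815 mark ang 0.17255506879888027 ptr ang 0.31079788755488147
```

Request:
{"api": "drive_tool", "payload": {"moves": [0.4, 0.003, 0, 0, 0, 0, 0, 0.4, 0.009, 0, 0, 0, 0, 0, 0.4, 0.015, 0, 0, 0, 0, 0, 0.4, 0.0177, 0, 0, 0, 0, 0, 0.4, 0.0177, 0, 0, 0, 0, 0]}}

```text
t: 18.6
eef_pos: [0.5845, 0.0409, 0.1168]
tool_rot: [-0.499, 0.498, 0.503, -0.499]
contact_force: [0.1, 0.1, 0.0]
opening: 0.0511
```

```bash
python3 - <<'E'
from h import *; import h; from station import manip
o,s=wsnap(manip); print(state(o),o["eef_pos"],o["contact_force"]); np.savez("pics/w20.npz",**s)
h.UM,h.UP=251.5,239.5; fine(s,"w20"); cv2.imwrite("pics/w20f.png",s["img"])
E
```

```text
{'theta': np.float64(0.0112), 'rad': np.float64(42.01), 'z': np.float64(0.1168), 'Fccw': np.float64(0.07), 'Frad': np.float64(0.14), 'Fz': np.float64(0.03), 't': 18.6, 'op': 0.0511} [0.58452657 0.04088511 0.11677723] [0.12328053 0.08945736 0.02826127]
off mm [np.float64(1.7157621352801156), np.float64(1.436178713632068)] theta~ -0.024137457371967534 mark ang 0.1948520321304169 ptr ang 0.15832142921135203
```

View pics/w20.png

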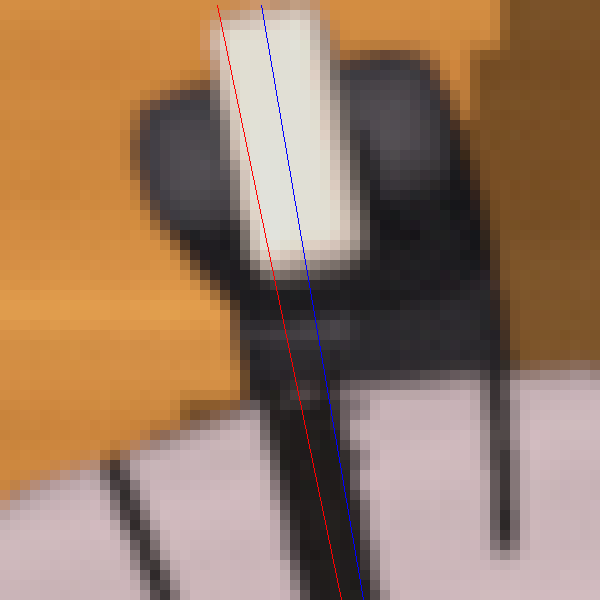

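Request:
{"api": "drive_tool", "payload": {"moves": [0.4, -0.006, 0, 0, 0, 0, 0, 0.4, -0.012, 0, 0, 0, 0, 0, 0.4, -0.016, 0, 0, 0, 0, 0, 0.4, -0.0175, 0, 0, 0, 0, 0, 0.4, -0.0185, 0, 0, 0, 0, 0, 0.4, -0.0195, 0, 0, 0, 0, 0, 0.4, -0.0195, 0, 0, 0, 0, 0]}}

```text
t: 19.35
eef_pos: [0.5846, 0.0223, 0.1167]
tool_rot: [-0.499, 0.498, 0.504, -0.499]
contact_force: [0.8, 4.9, 0.1]
opening: 0.0507
```

```bash
python3 - <<'E'
from h import *; import h; from station import manip
o,s=wsnap(manip); print(state(o),o["eef_pos"],o["contact_force"]); np.savez("pics/w21.npz",**s)
h.UM,h.UP=293,284; fine(s,"w21")
E
```

```text
{'theta': np.float64(0.4501), 'rad': np.float64(43.19), 'z': np.float64(0.1167), 'Fccw': np.float64(4.9), 'Frad': np.float64(-0.58), 'Fz': np.float64(0.09), 't': 19.35, 'op': 0.0507} [0.58458557 0.0223028  0.11669675] [0.78834965 4.87290568 0.09114413]
off mm [np.float64(-1.3042810743730897), np.float64(-0.34671805745233125)] theta~ 0.005827194242896324 mark ang 0.16207862587075647 ptr ang 0.28409154601131775
```

Request:
{"api": "drive_tool", "payload": {"moves": [0.4, -0.0012, 0, 0, 0, 0, 0, 0.4, -0.0016, 0, 0, 0, 0, 0, 0.4, -0.0016, 0, 0, 0, 0, 0]}}

```text
t: 19.7
eef_pos: [0.5844, 0.022, 0.1166]
tool_rot: [-0.5, 0.497, 0.505, -0.499]
contact_force: [-0.7, 4.8, 0.9]
opening: 0.0513
```

```bash
python3 - <<'E'
from h import *; import h; from station import manip
o,s=wsnap(manip); print(state(o),o["eef_pos"],o["contact_force"]); np.savez("pics/w22.npz",**s)
h.UM,h.UP=294,285; fine(s,"w22")
E
```

```text
{'theta': np.float64(0.4577), 'rad': np.float64(43.14), 'z': np.float64(0.1166), 'Fccw': np.float64(4.44), 'Frad': np.float64(-2.07), 'Fz': np.float64(0.86), 't': 19.7, 'op': 0.0513} [0.58444191 0.022      0.11663104] [-0.73542776  4.84622328  0.85990668]
off mm [np.float64(nan), np.float64(nan)] theta~ nan mark ang 0.16159494690155232 ptr ang nanh.py:80: RuntimeWarning: invalid value encountered in scalar divide
  u=np.arange(int(round(uc))-half,int(round(uc))+half+1); w=f(ch[v,u]); c=w@u/w.sum(); L.append((c,v)); uc=c
Traceback (most recent call last):
  File "h.py", line 89, in fine
    q=[(int((np.polyval(p,v)-210+.5)*10),int((v-20+.5)*10)) for v in (20,80)]; cv2.line(big,*q,c,1)
        ~~~^^^^^^^^^^^^^^^^^^^^^^^^^^^^^
ValueError: cannot convert float NaN to integer
```

Request:
{"api": "drive_tool", "payload": {"moves": [0.4, -0.0012, 0, 0, 0, 0, 0, 0.4, -0.002, 0, 0, 0, 0, 0, 0.4, -0.0022, 0, 0, 0, 0, 0, 0.4, -0.0022, 0, 0, 0, 0, 0]}}

```text
t: 20.15
eef_pos: [0.5842, 0.0212, 0.1166]
tool_rot: [-0.5, 0.496, 0.506, -0.498]
contact_force: [0.2, 5.6, 0.1]
opening: 0.0512
```

```bash
sed -i 's/    t=\[px2w/    print("mark ang",np.arctan2(d[1],d[0]))\n    t=[px2w/' h.py; python3 - <<'E'
from h import *; import h; from station import manip
o,s=wsnap(manip); print(state(o),o["eef_pos"],o["contact_force"]); np.savez("pics/w23.npz",**s)
cv2.imwrite("pics/w23f.png",s["img"])
h.UM,h.UP=295,284
try: fine(s,"w23")
except Exception as e: print(e)
E
```

```text
{'theta': np.float64(0.4778), 'rad': np.float64(43.18), 'z': np.float64(0.1166), 'Fccw': np.float64(5.44), 'Frad': np.float64(-1.46), 'Fz': np.float64(0.09), 't': 20.15, 'op': 0.0512} [0.58423445 0.02115662 0.11655896] [0.24649131 5.63046092 0.08933405]
cannot convert float NaN to integerh.py:80: RuntimeWarning: invalid value encountered in scalar divide
  u=np.arange(int(round(uc))-half,int(round(uc))+half+1); w=f(ch[v,u]); c=w@u/w.sum(); L.append((c,v)); uc=c
```

View pics/w23f.png

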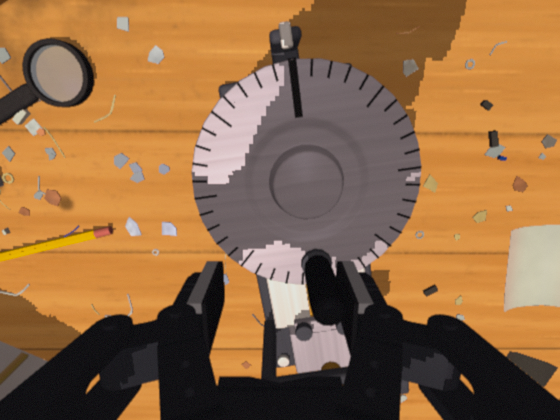

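Request:
{"api": "drive_tool", "payload": {"moves": [0.4, 0.003, 0, 0, 0, 0, 0, 0.4, 0.009, 0, 0, 0, 0, 0, 0.4, 0.015, 0, 0, 0, 0, 0, 0.4, 0.0193, 0, 0, 0, 0, 0, 0.4, 0.0193, 0, 0, 0, 0, 0]}}

```text
t: 20.7
eef_pos: [0.5841, 0.0409, 0.1168]
tool_rot: [-0.5, 0.496, 0.506, -0.499]
contact_force: [0.4, 0.7, -0.5]
opening: 0.0512
```

```bash
python3 - <<'E'
from h import *; import h; from station import manip
o,s=wsnap(manip); print(state(o),o["eef_pos"],o["contact_force"]); np.savez("pics/w24.npz",**s)
cv2.imwrite("pics/w24f.png",s["img"])
h.UM,h.UP=251.5,240; fine(s,"w24")
E
```

```text
{'theta': np.float64(0.0082), 'rad': np.float64(41.59), 'z': np.float64(0.1168), 'Fccw': np.float64(0.64), 'Frad': np.float64(0.54), 'Fz': np.float64(-0.51), 't': 20.7, 'op': 0.0512} [0.5840899  0.04093938 0.11681421] [ 0.42980948  0.72476177 -0.50814051]
mark ang 0.17311939438162224
off mm [np.float64(0.18412807771834144), np.float64(0.1315072311240262)] theta~ -0.0022102055651096846 mark ang 0.17311939438162224 ptr ang 0.1662483252590594
```

View pics/w24.png

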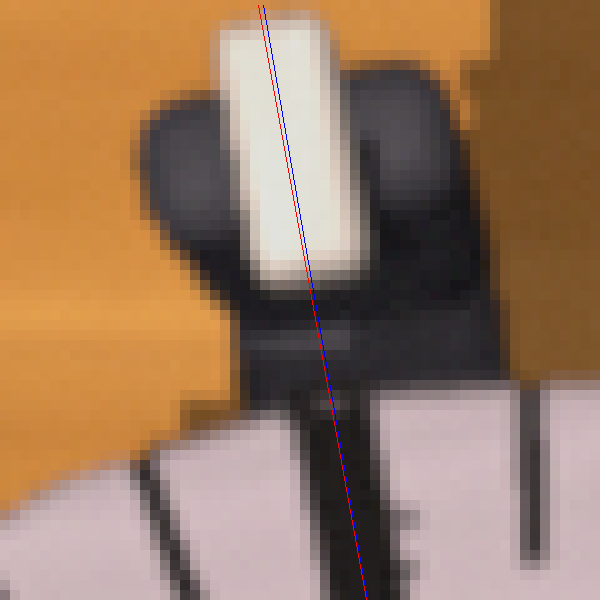

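Request:
{"api": "drive_tool", "payload": {"moves": [0.4, 0, -0.01, 0, 0, 0, 0, 0.4, 0, -0.03, 0, 0, 0, 0, 0.4, 0, -0.06, 0, 0, 0, 0, 0.4, 0, -0.1, 0, 0, 0, 0, 0.4, 0, -0.12, 0, 0, 0, 0, 0.4, 0, -0.12, 0, 0, 0, 0, 0.4, 0, -0.12, 0, 0, 0, 0]}}

```text
t: 21.45
eef_pos: [0.5843, 0.0391, 0.2378]
tool_rot: [-0.499, 0.496, 0.506, -0.498]
contact_force: [0.2, -0.0, -0.4]
opening: 0.0514
```

```bash
python3 - <<'E'
from h import *; import h; from station import manip
o,s=wsnap(manip); print(o["t"],o["eef_pos"],o["contact_force"]); np.savez("pics/w25.npz",**s)
cv2.imwrite("pics/w25f.png",s["img"])
E
```

```text
21.45 [0.58427261 0.03905582 0.23775437] [ 0.24853094 -0.03317661 -0.36621789]
```

View pics/w25f.png

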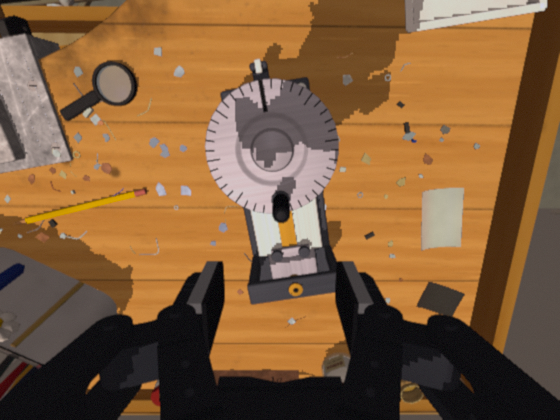

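```bash
python3 - <<'E'
from h import *; from station import manip
s=dict(np.load("pics/w25.npz"))
try: auto(s,(252,82,275,114),(250,55,270,76))
except Exception as e: print(e)
o=manip.observe(); print(o["t"],o["contact_force"]); print(manip.job_done())
E
```

```text
mark ang 0.1812543093964547 len 0.021985905177179466 w 0.003246032674288364 n 98 | ptr ang 0.1099403392747853 len 0.009127457069824759 w 0.004184428762366673 n 69
tip lateral off mm -0.03314396284594169 gap mm 7.139389400531215
C from mark [0.54254822 0.03607705] ptr ang about C 0.1818055575811251 theta est 0.0005512481846703943 theta ang diff -0.0713139701216694
21.5 [ 0.07434546 -0.59428937 -0.43979359]
the job is handed in; nothing more can be done
None
```

I turned the handwheel anticlockwise past zero until the slide touched its rear buffer. I then brought it back clockwise to the zero mark and handed the job in at 21.5 s with the gripper clear.

- **Buffer contact:** The handle force rose from a steady 5 N to about 10 N at roughly -1.17 rad on the wheel. I stopped there, well below the 20 N that counts as forcing it.
- **Return to zero:** The wheel was not strictly clockwise-only near the end. It springs back anticlockwise by up to about 0.02 rad when the load comes off. It crept back about 0.005 rad when I relaxed the grip, and sat at about -0.024 rad when I first let go.
- **Correction:** I fixed that with one open finger pushing the handle clockwise only. A first short push sprang back fully; after a longer one the wheel came to rest at zero.
- **Last checks:** A close wrist picture with the handle free put the mark about -0.002 rad from the pointer. The picture after lifting clear gave +0.0006 rad and 0.03 mm sideways offset, with contact force within noise.
- **Check that disagreed:** In that last, coarser picture, the pointer's edge direction differed from the mark by 0.07 rad. I ignored it because the pointer covers only about 69 pixels there.
- **Not checked:** The slide's own position is too small to see. I take it to be at zero because the wheel was carrying the slide clockwise when it stopped.

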